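# Empty the spent-cartridge drop box with its interlock key

### The job

Empty the spent cartridges from the drop box: first slide the catch tray by its handle squarely beneath the box, right up to the end stop, then take the interlock key out of its holder, push it fully down into the key switch and turn it clockwise to its on stop. Only after that slide the latch fully to the right, as seen from the robot, so that the hinged floor swings open and all four cartridges drop into the tray. Leave the tray home and the key in and on, let go of everything, and leave the other things on the bench where they stand.

Things in the scene. Friction and masses are not known exactly. Their poses are not given: they have to be found in the camera images.
- drop_box (a point): Bench point straight below the centre of the drop box, a white bottomless box 114 x 128 mm outside, walls 200 to 260 mm above the bench, carried from behind by two posts (at x = +113 to +137 mm). Axes: x to the rear of the box, y to its left, z up. The space below is open to the left (+y) and front. Tray home: its centre at x = -10 mm, y = 0, its x along this x.
- end_stop (a point): Middle of the contact face of the tray's end stop, a bar along the drop box's x, 190 mm long, 30 mm high, on the bench to the right below the box; its face is at y = -86 mm of drop_box and looks to +y. The tray is home when its right wall touches it. Axes as drop_box.
- floor_flap (a joint): Hinged floor of the drop box, rad: 0 shut, 1.2 hanging fully open. Hinged along the rear edge; its front edge swings down to about 75 mm above the bench. It falls by its own weight once the latch bolt no longer holds the tongue at its front edge.
- latch (a joint): Sliding latch bolt under the tongue at the front of the floor, m: 0 shut (starts up to 5 mm), 0.05 fully to the right (towards the drop box's -y). The floor drops at about 0.03. Sliding needs about 4 to 6 N; it stays where it is left.
- latch_handle (a point): Grip point of the latch handle: an upright flat steel post in front of the drop box, 14 mm across y (the sliding direction), 22 mm in x; its top 20 mm above this point, about 278 mm above the bench; free for 60 mm below. 48 mm in front of the box's front wall, at about x = -105, y = -50 mm of drop_box when shut. Axes as drop_box; moves with the latch.
- tray: Grey open catch tray, loose, empty, 190 mm (x) x 170 mm (y) x 55 mm high, walls 4 mm, 0.4 kg; origin at the centre of its underside, z up. It stands on the bench to the left of the drop box with its handle on the far (+y) end, and can be slid along the bench.
- tray_handle (a point): Middle of the tray's handle bar: a round steel bar 12 mm thick, 90 mm long along the tray's x, 90 mm above the bench, 140 mm from the tray's centre towards its +y. Axes as the tray.
- key_center (a point): Middle of a loose 80 mm key, upright, blade down in a black holder block (50 x 56 x 45 mm high). Blade: lower 36 mm, 16 mm wide (x) x 6 mm thick (y). Bow (the grip): a plate 44 mm wide (x), 10 mm thick (y), 44 mm tall, its middle 18 mm above this point; its shoulder, 4 mm below this point, rests on the holder. z up. Either way round fits.
- key_slot (a point): Mouth of the key slot, in the top (60 mm above the bench) of the round steel barrel, 67 mm across, of the switch in a grey console 110 x 120 x 58 mm. Slot 20 mm long (x), 9 mm wide (y), chamfered, deeper than the blade. With the key home its shoulder rests on the barrel: key_center is 4 mm above this point. Axes turn with the barrel.
- key_switch (a joint): Turn of the key switch's barrel, rad: 0 off (starts at 0 to 0.15), grows clockwise seen from above, 1.3 at its on stop. Turns against light friction and stays where it is left.
- cell1: Bystander: upright steel extraction cell, 34 mm x 150 mm; origin at its foot.
- cell2: Bystander: another such cell.
- bottle: Bystander: amber bottle, 80 mm x 170 mm; origin at its foot.
- beaker: Bystander: glass beaker, 80 mm x 90 mm; origin at its foot.
- vial_rack: Bystander, fixed to the bench: black rack 50 x 110 mm (along its y) with three capped vials, 92 mm high in all; origin at its foot. It and the key holder may stand in each other's place.
- jar: Bystander: small capped jar, 60 mm x 60 mm, nearest the robot; origin at its foot.
- spatula: Bystander: spatula lying on the bench, 200 mm long.
- cartridge1: Spent plastic cartridge, a cylinder 27 mm x 76 mm along its x, 35 g; origin at its centre. The four start lying side by side on the floor of the drop box.
- cartridge2: Spent plastic cartridge, a cylinder 27 mm x 76 mm along its x, 35 g; origin at its centre. The four start lying side by side on the floor of the drop box.
- cartridge3: Spent plastic cartridge, a cylinder 27 mm x 76 mm along its x, 35 g; origin at its centre. The four start lying side by side on the floor of the drop box.
- cartridge4: Spent plastic cartridge, a cylinder 27 mm x 76 mm along its x, 35 g; origin at its centre. The four start lying side by side on the floor of the drop box.

How it is judged:
On the way, in this order (a step that is already met when the one before it is completed fails the run):
1. the catch tray stands squarely under the drop box at the end stop (x of tray in the frame of drop_box between -0.04 and 0.02 m and y of tray in the frame of drop_box between -0.02 and 0.02 m and angle between the x axis of tray and the x axis of drop_box, either way round below 0.15 rad and angle between tray's own z axis and vertical below 0.08 rad), for 0.2 s.
2. the key is fully down in the key switch (horizontal distance between key_center and key_slot below 0.006 m and z of key_center in the frame of key_slot below 0.01 m and angle between key_center's own z axis and vertical below 0.12 rad), for 0.2 s.
3. the key switch is turned on (all of step 2 and value of joint key_switch above 1.1 rad), for 0.2 s.
4. the latch is slid aside and the floor has swung open (value of joint latch above 0.03 m and value of joint floor_flap above 0.8 rad), for 0.2 s.
At the end, for the whole second after the job is handed in: All four cartridges at rest inside the tray; tray square (0.15 rad) under the box, within 20 mm of the end stop, 30 mm of its home in x; key within 6 mm of fully down, switch beyond 1.1 rad; latch beyond 30 mm, floor open beyond 0.8 rad (all of step 1 and all of step 3 and all of step 4 and x of cartridge1 in the frame of tray between -0.095 and 0.095 m and y of cartridge1 in the frame of tray between -0.085 and 0.085 m and z of cartridge1 in the frame of tray between 0 and 0.07 m and x of cartridge2 in the frame of tray between -0.095 and 0.095 m and y of cartridge2 in the frame of tray between -0.085 and 0.085 m and z of cartridge2 in the frame of tray between 0 and 0.07 m and x of cartridge3 in the frame of tray between -0.095 and 0.095 m and y of cartridge3 in the frame of tray between -0.085 and 0.085 m and z of cartridge3 in the frame of tray between 0 and 0.07 m and x of cartridge4 in the frame of tray between -0.095 and 0.095 m and y of cartridge4 in the frame of tray between -0.085 and 0.085 m and z of cartridge4 in the frame of tray between 0 and 0.07 m and linear speed of each of cartridge1, cartridge2, cartridge3, cartridge4 below 0.05 m/s); the robot touches nothing.
It fails at once if the latch is drawn (beyond 15 mm) before the key switch is on (value of joint latch above 0.015 m and value of joint key_switch below 1 rad).
It fails at once if the floor opens before the key switch is on (value of joint floor_flap above 0.3 rad and value of joint key_switch below 1 rad).
It fails at once if a bystander is pushed more than 40 mm from its place or knocked over (distance of any of cell1, cell2, bottle, beaker, jar, spatula from where it was at the start of the episode above 0.04 m or angle between any of cell1, cell2, bottle, beaker, jar's own z axis and vertical above 0.5 rad).
It also fails if it takes over 72 s, if anything falls off the work surface, if the arm or the gripper's body presses on something with over 40 N, if the wrist force passes 120 N, or if a joint passes its speed limit or range.

### The arm

A 6-joint arm with a two-finger parallel gripper is mounted at the origin on the work surface. World frame = base frame: x ahead of the robot, y to its left, z up, the work surface at z = 0. Lengths are in m, angles in rad, forces in N, time in s.
With the tool pointing down it reaches from about 0.3 to 0.875 m from the base axis. Payload 6.4 kg.
Tool frame: the origin (TCP) lies between the finger pads; the fingertips stand 8 mm ahead of it and the grasp point (between the pads) lies 11 mm behind it; x points along the fingers, y is the direction in which the jaws open and shut, and the axes are right-handed (so a half turn about x gives the same grasp; the last joint's range is limited). The gripper opens to 88 mm and grips with 3 to 60 N. Pads are 18 mm wide; open, the fingers measure 123 mm over their backs; the gripper's body (75 mm by 187 mm) begins 45 mm behind the grasp point.
Start: joints at [-1.5, 0.181, 1.607, -0, 1.354, -0.206], TCP at [0.157, -0.553, 0.247] pointing down, gripper open.
Joint ranges: [-2.99, 2.99], [-0.89, 2.07], [0.3, 2.58], [-1.14, 4.28], [0, 2.63], [-3.12, 3.12]. Speed limits (rad/s): [2.57, 2.57, 3.01, 3.14, 3.14, 3.14].

### API

Orientations are given as a rotation vector (axis times angle).
In Python, from workcell import env, vision gives the robot as it stands.
- The arm moves only by the tool carry_out, never from a script. Its argument "plan" is a list of rows, each an object of numbers: "fingers": the finger opening in m, from 0 to 0.0881; "dx", "dy", "dz": the shift along the tool's x, y, z in m; "wx", "wy", "wz": the turn, a rotation vector about the tool's x, y, z in degrees. In form: [{"fingers": .., "dx": .., "dy": .., "dz": .., "wx": .., "wy": .., "wz": ..}, ...]. A call has 1 to 12 rows; each row shifts and turns the commanded pose from where the row before left it, along the tool's axes as they then stand; what a row does not reach is not made up. A row lasts 1/12 s, in which the tool goes at most 41.7 mm and 7.16 degrees, less where a joint would pass 70% of its speed; a pose out of reach is approached as far as the arm can. A call is refused whole if a number of a shift passes 0.0417 or a number of a turn 7.16, either way. A call with a gripper value outside its range is refused whole. The fingers move at their own pace and stop on an object; "force" is the grip in N (left out, the last holds). Time passes only in rows, so rows that do not move let the fingers close. It gives the time, the measured TCP pose, the force and the opening at its end, in the units of the state.
- env.get_state(): the state, without advancing time (a new reading comes with each control period).
- vision.grab_frame(name): name is "scene" or "top" or "wrist"; returns (picture, depth): 480x640x3 uint8, blue, green, red; 480x640 float32, m along the optical axis (not along the pixel's ray), 0 where there is no reading.
- vision.get_calibration(name): a dict with "K" (3x3 intrinsics, pixels), "world_to_cam" (4x4, takes a point from world to camera coordinates). Camera axes: x right, y down, z forward; pixel columns grow to the right and rows downward; lengths in m; the calibration is good to about 2 mm. The wrist camera is an equidistant fisheye: a pixel r from the principal point sees the ray r / f radians off the axis. A picture is of the moment at which its call begins: read the wrist's pose just before it. get_calibration takes no time and is no camera call; for the wrist camera it gives the pose at the moment of the call.
- env.hand_in(): hands the job in, once; it reports no verdict.
The state is a dict: "clock": time; "joint_positions": joint angles; "dq": joint speeds; "joint_torque": joint torques, N m; "ee_pos": TCP position; "ee_rot": TCP orientation; "force": force on the tool from outside, world axes, zero at the start; "ft_torque": the same for the moment, N m; "opening": finger opening in m.
Only numpy, scipy, OpenCV 4.12 (cv2) and the standard library are available. Lean on these libraries where they do the work, as an engineer would, in place of code of your own. Each camera call takes 0.05 s, during which the arm holds its last target.

## Working session

There is one attempt and no reset: what is moved stays moved. The work goes in short steps, Python scripts to look and compute and a tool call to move; the robot and the scene stay as the last step left them, time stands still between calls to the robot, and variables do not carry over. Pictures are saved under pics/ and viewed, and the job is handed in when it is done.

Besides the shell and the picture viewer there is one more tool, called after "Call:" as name([rows], argument=value, ...), one row to a line, values as JSON. carry_out: Moves the arm, as the interface text tells. Its arguments: {"type":"object","properties":{"plan":{"type":"array"},"force":{"type":"number"}},"required":["plan"]}

```bash
ls; mkdir -p pics; python3 - <<'E'
from workcell import env, vision
import cv2, numpy as np
s=env.get_state(); print(s)
for n in ("scene","top","wrist"):
    c=vision.get_calibration(n); print(n,c["K"],c["world_to_cam"])
    p,d=vision.grab_frame(n); cv2.imwrite(f"pics/{n}0.png",p); np.savez(f"pics/{n}0.npz",p=p,d=d,K=c["K"],T=c["world_to_cam"])
E
```

```text
pics
{'clock': 0.0, 'joint_positions': array([-1.50028929e+00,  1.81506160e-01,  1.60798078e+00,  1.51399315e-05,
        1.35379877e+00, -2.06304842e-01]), 'dq': array([-6.52218741e-04, -3.00307550e-05,  1.04493772e-05, -5.71301525e-04,
       -3.77814675e-04,  1.60693470e-04]), 'joint_torque': array([-2.39507399e-04, -4.33875525e+01, -3.41844285e+01,  7.01351627e-02,
        3.86777893e-02, -1.41711093e-04]), 'ee_pos': array([ 0.15712383, -0.55258646,  0.2458429 ]), 'ee_rot': array([ 2.07408386,  0.29065781, -2.07381245]), 'force': array([-0.37471107,  0.7344032 ,  0.11243561]), 'ft_torque': array([ 0.03164377, -0.00016316,  0.02477439]), 'opening': 0.0885237053887475}
scene [[440.28697869   0.         320.77587268]
 [  0.         440.28697869 238.53991328]
 [  0.           0.           1.        ]] [[-0.69753763  0.71641021  0.01405933  0.35635438]
 [ 0.42797567  0.43227768 -0.79370828 -0.1007047 ]
 [-0.57469825 -0.54762434 -0.60813608  1.48139715]
 [ 0.          0.          0.          1.        ]]
top [[464.67317875   0.         321.61609093]
 [  0.         464.67317875 241.42724183]
 [  0.           0.           1.        ]] [[ 0.02745291 -0.99960854  0.00539534 -0.01749524]
 [-0.99601901 -0.02781145 -0.08469153  0.54221184]
 [ 0.08480843 -0.00304884 -0.99639261  1.25574601]
 [ 0.          0.          0.          1.        ]]
wrist [[371.64829954   0.         317.74771702]
 [  0.         371.64829954 242.57630634]
 [  0.           0.           1.        ]] [[ 0.27333268 -0.9619179  -0.00178926 -0.57394156]
 [-0.92383734 -0.26302923  0.27810105 -0.03877812]
 [-0.26798101 -0.07436112 -0.96055016  0.38919628]
 [ 0.          0.          0.          1.        ]]
```

View pics/scene0.png

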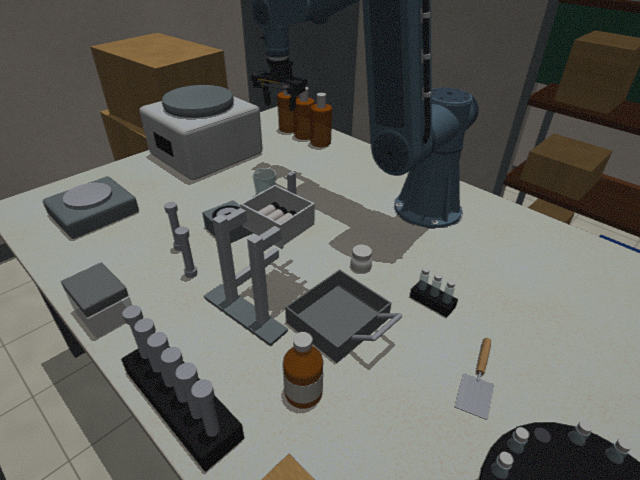

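View pics/top0.png

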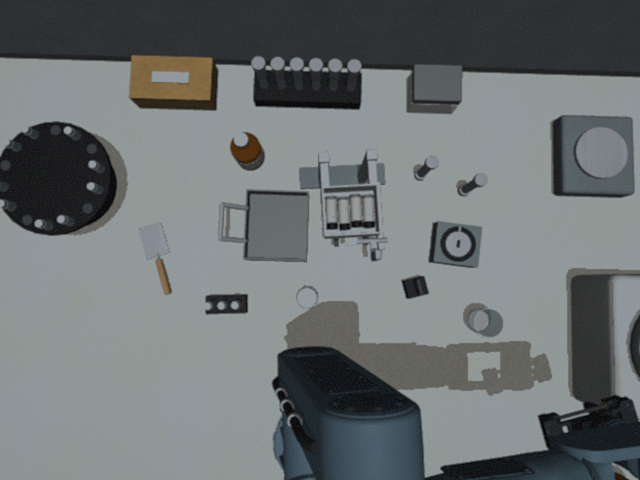

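View pics/wrist0.png

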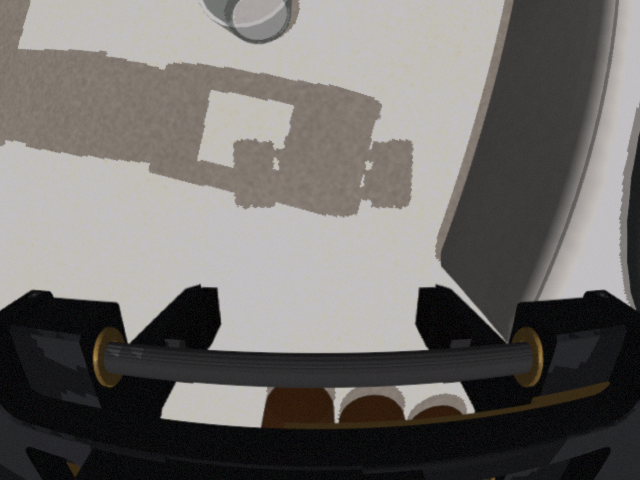

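The top view shows tray (277,226) with its handle at (231,222), drop box (351,213), latch handle (377,254), console (456,244), key in its holder (415,287), jar (307,296) and beaker (483,320). I'll measure these next.

```bash
cat > h.py <<'E'
import numpy as np, cv2
from workcell import env, vision
from scipy.spatial.transform import Rotation as R
def load(n):
    z=np.load(f"pics/{n}.npz"); return z["p"],z["d"],z["K"],z["T"]
def cloud(d,K,T):
    v,u=np.mgrid[0:480,0:640]
    P=np.stack([(u-K[0,2])/K[0,0]*d,(v-K[1,2])/K[1,1]*d,d],-1)
    return (P-T[:3,3])@T[:3,:3]
def plane(uv,z,K,T):
    uv=np.atleast_2d(uv).astype(float)
    r=np.c_[(uv[:,0]-K[0,2])/K[0,0],(uv[:,1]-K[1,2])/K[1,1],np.ones(len(uv))]@T[:3,:3]
    c=-T[:3,:3].T@T[:3,3]
    return c+r*((z-c[2])/r[:,2])[:,None]
def snap(n,tag):
    c=vision.get_calibration(n); p,d=vision.grab_frame(n)
    cv2.imwrite(f"pics/{tag}.png",p); np.savez(f"pics/{tag}.npz",p=p,d=d,K=c["K"],T=c["world_to_cam"]); return p,d,c["K"],c["world_to_cam"]
E
python3 - <<'E'
from h import *
p,d,K,T=load("top0"); C=cloud(d,K,T)
for nm,uv in dict(tray=(277,226),bench=(330,270),handle=(222,222),console=(438,240),barrel=(452,234),keytop=(415,287),lath=(376,254),stop=(340,240),jar=(307,295)).items():
    print(nm,C[uv[1],uv[0]].round(4))
crop=cv2.resize(p[170:330,210:490],None,fx=2.8,fy=2.8,interpolation=cv2.INTER_CUBIC); cv2.imwrite("pics/crop1.png",crop)
ps,ds,_,_=load("scene0")
cv2.imwrite("pics/crop2.png",cv2.resize(ps[150:350,190:410],None,fx=3,fy=3,interpolation=cv2.INTER_CUBIC)[:600])
E
```

```text
tray [ 5.844e-01  1.239e-01 -1.000e-04]
bench [ 0.4651 -0.028   0.0035]
handle [0.5796 0.2578 0.0974]
console [ 0.5522 -0.3145  0.0565]
barrel [ 0.5687 -0.35    0.0638]
keytop [ 0.4249 -0.2545  0.0545]
lath [ 0.4965 -0.1221  0.2763]
stop [ 0.55   -0.054  -0.0016]
jar [0.3961 0.0324 0.0602]
```

View pics/crop1.png

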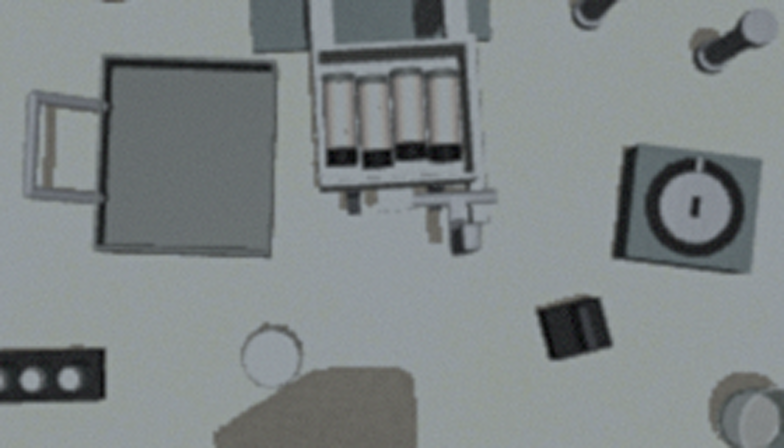

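View pics/crop2.png

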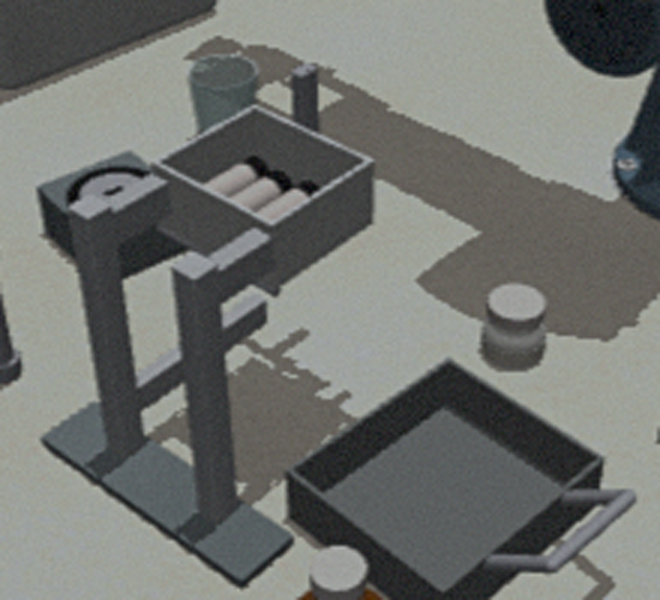

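```bash
python3 - <<'E'
from h import *
p,d,K,T=load("top0"); C=cloud(d,K,T); Z=C[...,2]
def rect(nm,x0,x1,y0,y1,z0,z1):
    m=(C[...,0]>x0)&(C[...,0]<x1)&(C[...,1]>y0)&(C[...,1]<y1)&(Z>z0)&(Z<z1)&(d>0)
    m2=cv2.morphologyEx(m.astype(np.uint8),cv2.MORPH_OPEN,np.ones((2,2)))>0
    q=C[m]; 
    r=cv2.minAreaRect((q[:,:2]*1000).astype(np.float32)); print(nm,len(q),np.round(r[0],1),np.round(r[1],1),round(r[2],1),q[:,2].mean().round(4), q[:,:2].mean(0).round(4))
    return q
rect("trayrim",.48,.70,.03,.22,.045,.065)
rect("handle",.48,.70,.20,.30,.085,.11)
rect("box",.5,.68,-.16,.05,.245,.275)
rect("post",.45,.52,-.16,-.05,.268,.29)
rect("key",.37,.48,-.32,-.2,.078,.10)
rect("holder",.37,.48,-.32,-.2,.035,.055)
rect("console",.45,.65,-.45,-.25,.05,.07)
rect("stop",.45,.70,-.2,-.0,.02,.04)
rect("jar",.3,.5,-.03,.1,.055,.07)
rect("beaker",.25,.5,-.5,-.3,.05,.1)
E
```

```text
trayrim 533 [582.  128.7] [181.7 190.5] 89.7 0.0542 [0.5866 0.1364]
handle 210 [583.3 257.6] [100.8  23.4] 0.5 0.0936 [0.5827 0.2604]
box 680 [590.7 -65.9] [188.8 128.2] 4.6 0.2557 [ 0.6154 -0.0651]
post 63 [ 495.6 -126.6] [20.  13.6] 1.7 0.2767 [ 0.495  -0.1262]
key 73 [ 425.3 -259.1] [43.  10.5] 16.3 0.0874 [ 0.4247 -0.2587]
holder 300 [ 425.1 -259.4] [50.  56.8] 16.1 0.0443 [ 0.4251 -0.2567]
console 1842 [ 544.1 -366.9] [122.7 111.1] 84.1 0.0581 [ 0.5434 -0.3656]
stop 153 [ 612.3 -158.1] [174.5  16. ] 4.7 0.0291 [ 0.5975 -0.1623]
jar 326 [432.8  48. ] [142.8  57. ] 20.8 0.0596 [0.395  0.0361]
beaker 635 [ 417.6 -408.3] [246.8 107.3] 30.3 0.0703 [ 0.3845 -0.4221]
```

```bash
cat >> h.py <<'E'
def tool():
    s=env.get_state(); return s["ee_pos"],R.from_rotvec(s["ee_rot"]).as_matrix(),s
def go(tgt,yaw=None):
    """tool y horizontal direction yaw(deg, world, mod 180); prints turn about x first, then shift in turned frame"""
    p,M,s=tool(); th=np.degrees(np.arctan2(M[1,1],M[0,1]))
    N=M; 
    if yaw is not None:
        for y in (yaw,yaw+180,yaw-180):
            a=np.radians(y); yv=np.array([np.cos(a),np.sin(a),0]); xv=np.array([0,0,-1.]); N2=np.c_[xv,yv,np.cross(xv,yv)]
            w=np.degrees(R.from_matrix(M.T@N2).as_rotvec()); print("turn to",y,w.round(2))
            if np.linalg.norm(w)<=90: N=N2
    print("pos",p.round(4),"ytool deg",round(th,2),"tilt",np.degrees(np.arccos(-M[2,0])).round(2),"shift tool",(N.T@(np.array(tgt)-p)).round(4),"shift now-frame",(M.T@(np.array(tgt)-p)).round(4),"t",round(s["clock"],2),"F",s["force"].round(2),"op",round(s["opening"],4),"q",s["joint_positions"].round(2))
E
python3 - <<'E'
from h import *
p,d,K,T=load("top0"); C=cloud(d,K,T); Z=C[...,2]
for ang in (4.2,4.6,5.0,5.4):
    a=np.radians(ang); B=np.array([[np.cos(a),np.sin(a)],[-np.sin(a),np.cos(a)]])
    m=(C[...,0]>.5)&(C[...,0]<.69)&(C[...,1]>-.15)&(C[...,1]<.05)&(Z>.25)&(Z<.27)
    b=C[m][:,:2]@B.T
    front=b[b[:,0]<np.percentile(b[:,0],1)+.004]
    ms=(C[...,0]>.45)&(C[...,0]<.7)&(C[...,1]>-.2)&(C[...,1]<-.1)&(Z>.02)&(Z<.04); st=C[ms][:,:2]@B.T
    mp=(C[...,0]>.45)&(C[...,0]<.52)&(C[...,1]>-.16)&(C[...,1]<-.05)&(Z>.268)&(Z<.29); po=C[mp][:,:2]@B.T
    print(ang,"x",np.percentile(b[:,0],[.5,99.5]).round(4),"y",np.percentile(b[:,1],[1,99]).round(4),"stop y",np.percentile(st[:,1],[2,50,98]).round(4),st[:,0].min().round(4),st[:,0].max().round(4),"post",((po.min(0)+po.max(0))/2).round(4))
    x0=np.percentile(b[:,0],.5)+.057; y0=b[:,1].min()/2+b[:,1].max()/2
    print("  centre world",(B.T@[x0,y0]).round(4))
m=(np.abs(C[...,0]-.543)<.075)&(np.abs(C[...,1]+.366)<.075)&(Z>.045)
g=cv2.cvtColor(p,cv2.COLOR_BGR2GRAY)
cr=p[215:275,425:487]; cv2.imwrite("pics/con.png",cv2.resize(cr,None,fx=9,fy=9,interpolation=cv2.INTER_CUBIC))
print(R.from_rotvec(env.get_state()["ee_rot"]).as_matrix().round(3))
go([.157,-.553,.4],0)
E
```

```text
4.2 x [0.5324 0.6873] y [-0.173 -0.045] stop y [-0.2103 -0.2067 -0.1957] 0.5119 0.6864 post [ 0.4849 -0.1624]
  centre world [ 0.5958 -0.0652]
4.6 x [0.532  0.6869] y [-0.177  -0.0493] stop y [-0.2144 -0.2109 -0.1994] 0.5104 0.6849 post [ 0.4837 -0.1658]
  centre world [ 0.5962 -0.0654]
5.0 x [0.5313 0.6865] y [-0.1811 -0.0534] stop y [-0.2187 -0.215  -0.203 ] 0.5089 0.6834 post [ 0.4826 -0.1691]
  centre world [ 0.5963 -0.0656]
5.4 x [0.5301 0.6861] y [-0.1854 -0.0575] stop y [-0.2232 -0.2192 -0.2066] 0.5074 0.6819 post [ 0.4814 -0.1725]
  centre world [ 0.5959 -0.0656]
[[-0.     0.273 -0.962]
 [ 0.001 -0.962 -0.273]
 [-1.    -0.001 -0.   ]]
turn to 0 [-7.414e+01 -6.000e-02  5.000e-02]
turn to 180 [1.0586e+02 5.0000e-02 7.0000e-02]
turn to -180 [1.0586e+02 5.0000e-02 7.0000e-02]
pos [ 0.1571 -0.5527  0.246 ] ytool deg -74.14 tilt 0.07 shift tool [-1.54e-01 -1.00e-04  3.00e-04] shift now-frame [-0.154   0.      0.0002] t 0.15 F [ 0.22 -0.65  0.3 ] op 0.088 q [-1.5   0.18  1.61  0.    1.35 -0.21]
```

View pics/con.png

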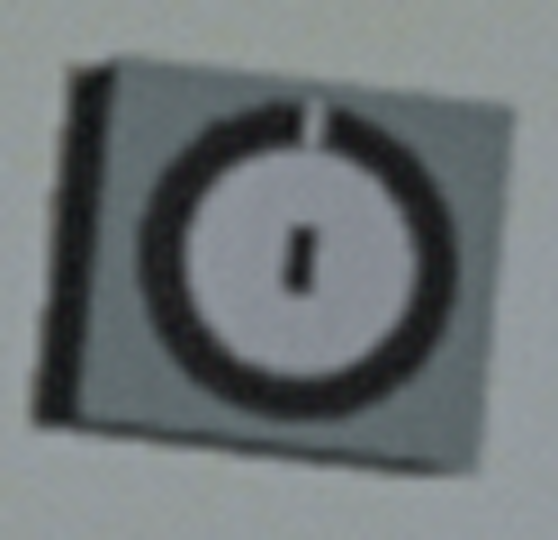

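Measurements agree with the given sizes: box centre (0.596, −0.0655), yaw ≈4.7°, latch at about 3 mm, stop face at −86 mm. Next I raise the tool, turn it to the box's axes and go behind the tray handle.

Call:
carry_out([
  {"fingers": 0.05,"dx": -0.04},
  {"dx": -0.04},
  {"dx": -0.04},
  {"dx": -0.035},
  {"wx": -7.16},
  {"wx": -7.16},
  {"wx": -7.16},
  {"wx": -7.16},
  {"wx": -7.16},
  {"wx": -7.16},
  {"wx": -7.16},
  {"wx": -7.16},
], force=20)

```text
schema error: expected keys fingers, dx, dy, dz, wx, wy, wz
```

Call:
carry_out([
  {"fingers": 0.05,"wx": -7.16},
  {"wx": -7.16},
  {"wx": -7.16},
  {},
  {},
])

```text
schema error: expected keys fingers, dx, dy, dz, wx, wy, wz
```

```bash
python3 - <<'E'
from h import *
a=np.radians(4.7); 
bx=np.array([np.cos(a),np.sin(a)]);by=np.array([-np.sin(a),np.cos(a)]);B=np.array([.596,-.0655])
t=np.array([.5835,.2585])
print("handle in box",(t-B)@bx,(t-B)@by)
g=t+by*.05; print(g)
go([*g,.36],4.7)
E
```

```text
handle in box 0.014090109460907848 0.32393474468691935
[0.57940307 0.30833187]
turn to 4.7 [-7.884e+01 -6.000e-02  5.000e-02]
turn to 184.7 [1.0116e+02 5.0000e-02 7.0000e-02]
turn to -175.3 [1.0116e+02 5.0000e-02 7.0000e-02]
pos [ 0.1571 -0.5527  0.246 ] ytool deg -74.14 tilt 0.07 shift tool [-0.114   0.4914 -0.8236] shift now-frame [-0.1129 -0.713  -0.6415] t 0.15 F [ 0.22 -0.65  0.3 ] op 0.088 q [-1.5   0.18  1.61  0.    1.35 -0.21]
```

Call:
carry_out([
  {"fingers": 0.05,"dx": -0.04,"dy": 0,"dz": 0,"wx": -7.16,"wy": 0,"wz": 0},
  {"fingers": 0.05,"dx": -0.04,"dy": 0,"dz": 0,"wx": -7.16,"wy": 0,"wz": 0},
  {"fingers": 0.05,"dx": -0.04,"dy": 0,"dz": 0,"wx": -7.16,"wy": 0,"wz": 0},
  {"fingers": 0.05,"dx": -0.035,"dy": 0,"dz": 0,"wx": -7.16,"wy": 0,"wz": 0},
  {"fingers": 0.05,"dx": 0,"dy": 0,"dz": 0,"wx": -7.16,"wy": 0,"wz": 0},
  {"fingers": 0.05,"dx": 0,"dy": 0,"dz": 0,"wx": -7.16,"wy": 0,"wz": 0},
  {"fingers": 0.05,"dx": 0,"dy": 0,"dz": 0,"wx": -7.16,"wy": 0,"wz": 0},
  {"fingers": 0.05,"dx": 0,"dy": 0,"dz": 0,"wx": -7.16,"wy": 0,"wz": 0},
  {"fingers": 0.05,"dx": 0,"dy": 0,"dz": 0,"wx": -7.16,"wy": 0,"wz": 0},
  {"fingers": 0.05,"dx": 0,"dy": 0,"dz": 0,"wx": -7.16,"wy": 0,"wz": 0},
  {"fingers": 0.05,"dx": 0,"dy": 0,"dz": 0,"wx": -7.16,"wy": 0,"wz": 0},
  {"fingers": 0.05,"dx": 0,"dy": 0,"dz": 0,"wx": 0,"wy": 0,"wz": 0},
], force=20)

```text
clock: 1.15
ee_pos: [0.1571, -0.553, 0.4013]
ee_rot: [1.147, 1.249, -1.146]
force: [0.2, -0.8, -0.3]
opening: 0.05
```

```bash
python3 - <<'E'
from h import *
go([.579,.318,.36],4.7)
E
```

```text
turn to 4.7 [ 0.18 -0.04  0.  ]
turn to 184.7 [-1.7982e+02 -0.0000e+00 -6.0000e-02]
turn to -175.3 [-1.7982e+02 -0.0000e+00 -6.0000e-02]
pos [ 0.1571 -0.553   0.4013] ytool deg 4.88 tilt 0.04 shift tool [ 0.0413  0.4918 -0.8335] shift now-frame [ 0.0419  0.4944 -0.8319] t 1.15 F [ 0.22 -0.81 -0.28] op 0.05 q [-1.5   0.1   1.39 -0.    1.65 -1.59]
```

Call:
carry_out([
  {"fingers": 0.05,"dx": 0,"dy": 0.0205,"dz": -0.034,"wx": 0,"wy": 0,"wz": 0},
  {"fingers": 0.05,"dx": 0,"dy": 0.0205,"dz": -0.034,"wx": 0,"wy": 0,"wz": 0},
  {"fingers": 0.05,"dx": 0,"dy": 0.0205,"dz": -0.034,"wx": 0,"wy": 0,"wz": 0},
  {"fingers": 0.05,"dx": 0,"dy": 0.0205,"dz": -0.034,"wx": 0,"wy": 0,"wz": 0},
  {"fingers": 0.05,"dx": 0,"dy": 0.0205,"dz": -0.034,"wx": 0,"wy": 0,"wz": 0},
  {"fingers": 0.05,"dx": 0,"dy": 0.0205,"dz": -0.034,"wx": 0,"wy": 0,"wz": 0},
  {"fingers": 0.05,"dx": 0,"dy": 0.0205,"dz": -0.034,"wx": 0,"wy": 0,"wz": 0},
  {"fingers": 0.05,"dx": 0,"dy": 0.0205,"dz": -0.034,"wx": 0,"wy": 0,"wz": 0},
  {"fingers": 0.05,"dx": 0,"dy": 0.0205,"dz": -0.034,"wx": 0,"wy": 0,"wz": 0},
  {"fingers": 0.05,"dx": 0,"dy": 0.0205,"dz": -0.034,"wx": 0,"wy": 0,"wz": 0},
  {"fingers": 0.05,"dx": 0,"dy": 0.0205,"dz": -0.034,"wx": 0,"wy": 0,"wz": 0},
  {"fingers": 0.05,"dx": 0,"dy": 0.0205,"dz": -0.034,"wx": 0,"wy": 0,"wz": 0},
])

```text
clock: 2.15
ee_pos: [0.3698, -0.1247, 0.4019]
ee_rot: [1.153, 1.243, -1.153]
force: [1.5, 0.1, -0.4]
opening: 0.0497
```

Call:
carry_out([
  {"fingers": 0.05,"dx": 0,"dy": 0.0205,"dz": -0.034,"wx": 0,"wy": 0,"wz": 0},
  {"fingers": 0.05,"dx": 0,"dy": 0.0205,"dz": -0.034,"wx": 0,"wy": 0,"wz": 0},
  {"fingers": 0.05,"dx": 0,"dy": 0.0205,"dz": -0.034,"wx": 0,"wy": 0,"wz": 0},
  {"fingers": 0.05,"dx": 0,"dy": 0.0205,"dz": -0.034,"wx": 0,"wy": 0,"wz": 0},
  {"fingers": 0.05,"dx": 0,"dy": 0.0205,"dz": -0.034,"wx": 0,"wy": 0,"wz": 0},
  {"fingers": 0.05,"dx": 0,"dy": 0.0205,"dz": -0.034,"wx": 0,"wy": 0,"wz": 0},
  {"fingers": 0.05,"dx": 0,"dy": 0.0205,"dz": -0.034,"wx": 0,"wy": 0,"wz": 0},
  {"fingers": 0.05,"dx": 0,"dy": 0.0205,"dz": -0.034,"wx": 0,"wy": 0,"wz": 0},
  {"fingers": 0.05,"dx": 0,"dy": 0.0205,"dz": -0.034,"wx": 0,"wy": 0,"wz": 0},
  {"fingers": 0.05,"dx": 0,"dy": 0.0205,"dz": -0.034,"wx": 0,"wy": 0,"wz": 0},
  {"fingers": 0.05,"dx": 0,"dy": 0.0205,"dz": -0.034,"wx": 0,"wy": 0,"wz": 0},
  {"fingers": 0.05,"dx": 0,"dy": 0.0205,"dz": -0.034,"wx": 0,"wy": 0,"wz": 0},
])

```text
clock: 3.15
ee_pos: [0.5822, 0.3019, 0.4013]
ee_rot: [1.152, 1.245, -1.153]
force: [0.9, -0.9, -0.3]
opening: 0.0499
```

```bash
python3 - <<'E'
from h import *
go([.579,.308,.085],4.7)
E
```

```text
turn to 4.7 [-0.32  0.01  0.02]
turn to 184.7 [ 1.7968e+02  3.0000e-02 -1.0000e-02]
turn to -175.3 [ 1.7968e+02  3.0000e-02 -1.0000e-02]
pos [0.5822 0.3019 0.4013] ytool deg 4.38 tilt 0.02 shift tool [ 0.3163 -0.0027 -0.0063] shift now-frame [ 0.3163 -0.0027 -0.0063] t 3.15 F [ 0.93 -0.88 -0.31] op 0.0499 q [ 0.3   0.29  1.17 -0.    1.68  0.22]
```

Call:
carry_out([
  {"fingers": 0.05,"dx": 0.04,"dy": -0.001,"dz": -0.002,"wx": 0,"wy": 0,"wz": 0},
  {"fingers": 0.05,"dx": 0.04,"dy": -0.001,"dz": -0.002,"wx": 0,"wy": 0,"wz": 0},
  {"fingers": 0.05,"dx": 0.04,"dy": 0,"dz": -0.002,"wx": 0,"wy": 0,"wz": 0},
  {"fingers": 0.05,"dx": 0.04,"dy": 0,"dz": 0,"wx": 0,"wy": 0,"wz": 0},
  {"fingers": 0.05,"dx": 0.04,"dy": 0,"dz": 0,"wx": 0,"wy": 0,"wz": 0},
  {"fingers": 0.05,"dx": 0.04,"dy": 0,"dz": 0,"wx": 0,"wy": 0,"wz": 0},
  {"fingers": 0.05,"dx": 0.04,"dy": 0,"dz": 0,"wx": 0,"wy": 0,"wz": 0},
  {"fingers": 0.05,"dx": 0.025,"dy": 0,"dz": 0,"wx": 0,"wy": 0,"wz": 0},
  {"fingers": 0.05,"dx": 0.015,"dy": 0,"dz": 0,"wx": 0,"wy": 0,"wz": 0},
  {"fingers": 0.05,"dx": 0,"dy": 0,"dz": 0,"wx": 0,"wy": 0,"wz": 0},
])

```text
clock: 3.98
ee_pos: [0.576, 0.3045, 0.0764]
ee_rot: [1.147, 1.249, -1.16]
force: [-1.3, 0.3, -0.4]
opening: 0.0499
```

```bash
cat >>h.py <<'E'
def box(P):
    a=np.radians(4.7); bx=np.array([np.cos(a),np.sin(a)]);by=np.array([-np.sin(a),np.cos(a)]);q=np.atleast_2d(P)[:,:2]-[.596,-.0655]
    return np.c_[q@bx,q@by]
E
python3 - <<'E'
from h import *
go([.579,.308,.080],4.7); print(box(tool()[0]))
snap("wrist","w1")
E
```

```text
turn to 4.7 [-0.31  0.11  0.49]
turn to 184.7 [179.69   0.77  -0.18]
turn to -175.3 [179.69   0.77  -0.18]
pos [0.576  0.3045 0.0764] ytool deg 4.39 tilt 0.51 shift tool [-0.0036  0.0032 -0.0032] shift now-frame [-0.0036  0.0032 -0.0032] t 3.98 F [-1.3   0.27 -0.41] op 0.0499 q [ 0.3   0.54  1.51 -0.    1.11  0.23]
[[0.01043433 0.37041587]]
```

View pics/w1.png

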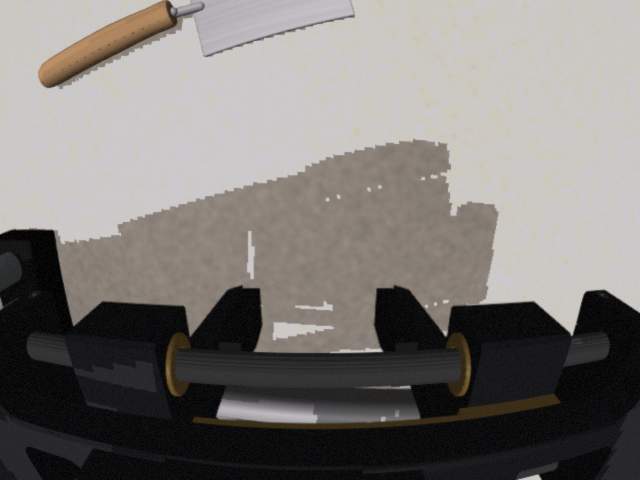

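Call:
carry_out([
  {"fingers": 0.05,"dx": 0,"dy": 0,"dz": 0.015,"wx": 0.3,"wy": 0,"wz": 0},
  {"fingers": 0.05,"dx": 0,"dy": 0,"dz": 0.01,"wx": 0,"wy": 0,"wz": 0},
  {"fingers": 0.05,"dx": 0,"dy": 0,"dz": 0.006,"wx": 0,"wy": 0,"wz": 0},
  {"fingers": 0.05,"dx": 0,"dy": 0,"dz": 0.006,"wx": 0,"wy": 0,"wz": 0},
  {"fingers": 0.05,"dx": 0,"dy": 0,"dz": 0.008,"wx": 0,"wy": 0,"wz": 0},
  {"fingers": 0.05,"dx": 0,"dy": 0,"dz": 0.01,"wx": 0,"wy": 0,"wz": 0},
  {"fingers": 0.05,"dx": 0,"dy": 0,"dz": 0.012,"wx": 0,"wy": 0,"wz": 0},
  {"fingers": 0.05,"dx": 0,"dy": 0,"dz": 0.012,"wx": 0,"wy": 0,"wz": 0},
  {"fingers": 0.05,"dx": 0,"dy": 0,"dz": 0.01,"wx": 0,"wy": 0,"wz": 0},
  {"fingers": 0.05,"dx": 0,"dy": 0,"dz": 0.005,"wx": 0,"wy": 0,"wz": 0},
  {"fingers": 0.05,"dx": 0,"dy": 0,"dz": 0,"wx": 0,"wy": 0,"wz": 0},
])

```text
clock: 4.95
ee_pos: [0.5875, 0.211, 0.0832]
ee_rot: [1.156, 1.242, -1.153]
force: [0.2, 0.3, 0.4]
opening: 0.0502
```

```bash
python3 - <<'E'
from h import *
go([.579,.308,.080],4.7); print(box(tool()[0]))
snap("scene","s2"); snap("top","t2")
E
```

```text
turn to 4.7 [-0.47 -0.01 -0.13]
turn to 184.7 [ 1.7953e+02 -2.0000e-01  2.0000e-02]
turn to -175.3 [ 1.7953e+02 -2.0000e-01  2.0000e-02]
pos [0.5875 0.211  0.0832] ytool deg 4.23 tilt 0.13 shift tool [ 0.0032 -0.0005 -0.0974] shift now-frame [ 0.0032 -0.0013 -0.0974] t 4.95 F [0.24 0.33 0.43] op 0.0502 q [0.15 0.47 1.59 0.   1.08 0.08]
[[0.01414003 0.27625095]]
```

View pics/s2.png

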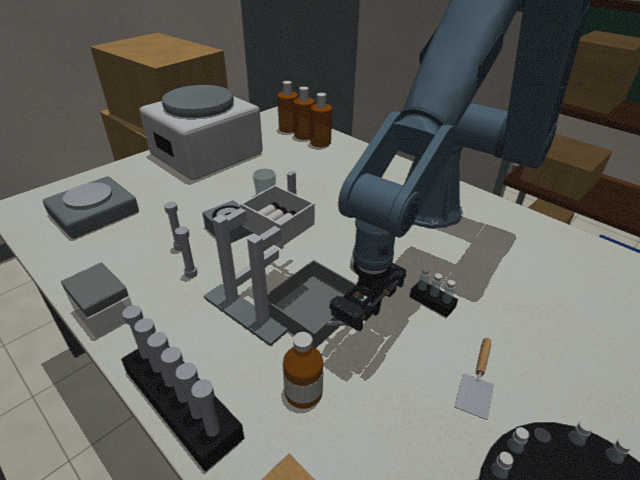

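View pics/t2.png

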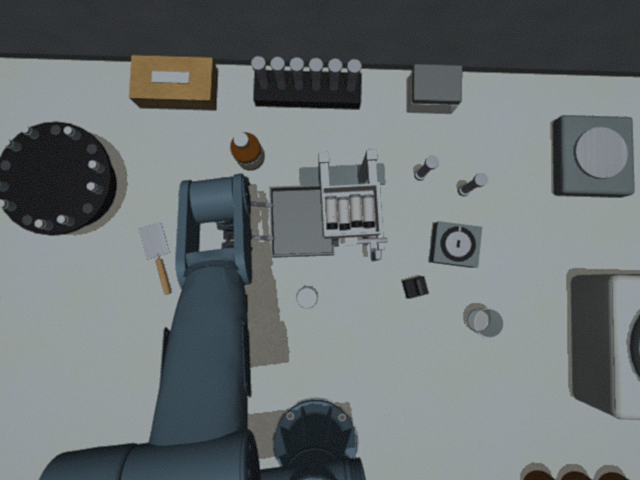

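Call:
carry_out([
  {"fingers": 0.05,"dx": 0.003,"dy": -0.001,"dz": 0.005,"wx": 0.4,"wy": 0,"wz": 0},
  {"fingers": 0.05,"dx": 0.002,"dy": -0.001,"dz": 0.009,"wx": 0,"wy": 0,"wz": 0},
  {"fingers": 0.05,"dx": 0,"dy": -0.001,"dz": 0.012,"wx": 0,"wy": 0,"wz": 0},
  {"fingers": 0.05,"dx": 0,"dy": -0.001,"dz": 0.012,"wx": 0,"wy": 0,"wz": 0},
  {"fingers": 0.05,"dx": 0,"dy": -0.002,"dz": 0.012,"wx": 0,"wy": 0,"wz": 0},
  {"fingers": 0.05,"dx": 0,"dy": -0.002,"dz": 0.012,"wx": 0,"wy": 0,"wz": 0},
  {"fingers": 0.05,"dx": 0,"dy": -0.002,"dz": 0.012,"wx": 0,"wy": 0,"wz": 0},
  {"fingers": 0.05,"dx": 0,"dy": -0.002,"dz": 0.012,"wx": 0,"wy": 0,"wz": 0},
  {"fingers": 0.05,"dx": 0,"dy": -0.002,"dz": 0.01,"wx": 0,"wy": 0,"wz": 0},
  {"fingers": 0.05,"dx": 0,"dy": -0.002,"dz": 0.006,"wx": 0,"wy": 0,"wz": 0},
  {"fingers": 0.05,"dx": 0,"dy": 0,"dz": 0.004,"wx": 0,"wy": 0,"wz": 0},
  {"fingers": 0.05,"dx": 0,"dy": 0,"dz": 0,"wx": 0,"wy": 0,"wz": 0},
])

```text
clock: 6.05
ee_pos: [0.5783, 0.1049, 0.0772]
ee_rot: [1.159, 1.24, -1.158]
force: [0.5, 0.1, 0.9]
opening: 0.05
```

```bash
python3 - <<'E'
from h import *
go([.579,.308,.080],4.7); print(box(tool()[0]))
p,d,K,T=snap("top","t3")
C=cloud(d,K,T);Z=C[...,2]
m=(Z>.045)&(Z<.062)&(C[...,0]>.45)&(C[...,0]<.72)&(C[...,1]>-.2)&(C[...,1]<.15)
b=box(C[m]); print(len(b),np.percentile(b,[1,50,99],axis=0).round(4)); cv2.imwrite("pics/m3.png",np.where(m[...,None],[0,0,255],p)[130:330,200:440].astype(np.uint8).repeat(3,0).repeat(3,1))
r=cv2.minAreaRect((b*1000).astype(np.float32));print(r)
E
```

```text
turn to 4.7 [-0.79  0.   -0.08]
turn to 184.7 [ 1.7921e+02 -1.3000e-01 -1.0000e-02]
turn to -175.3 [ 1.7921e+02 -1.3000e-01 -1.0000e-02]
pos [0.5783 0.1049 0.0772] ytool deg 3.91 tilt 0.08 shift tool [-0.0028  0.0173 -0.2024] shift now-frame [-0.0028  0.0145 -0.2026] t 6.05 F [0.48 0.1  0.88] op 0.05 q [-0.02  0.41  1.69  0.    1.04 -0.09]
[[-0.00363351  0.17125037]]
304 [[-0.1012 -0.0657]
 [-0.046   0.0951]
 [ 0.1147  0.1119]]
((6.387603759765625, 22.121925354003906), (216.77093505859375, 181.1054229736328), 0.38001009821891785)
```

View pics/m3.png

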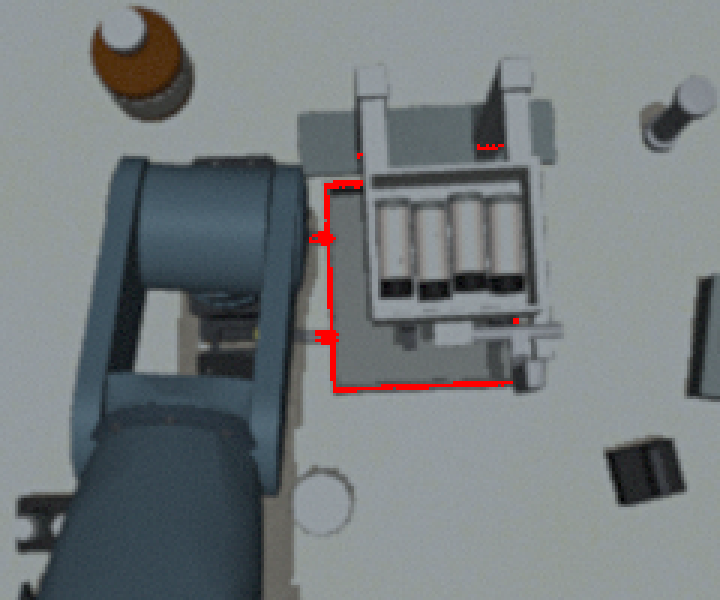

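Call:
carry_out([
  {"fingers": 0.05,"dx": 0,"dy": 0,"dz": 0.004,"wx": -0.8,"wy": 0,"wz": 0},
  {"fingers": 0.05,"dx": 0,"dy": 0,"dz": 0.004,"wx": 0,"wy": 0,"wz": 0},
  {"fingers": 0.05,"dx": 0,"dy": 0,"dz": 0.004,"wx": 0,"wy": 0,"wz": 0},
  {"fingers": 0.05,"dx": 0,"dy": 0,"dz": 0.002,"wx": 0,"wy": 0,"wz": 0},
  {"fingers": 0.05,"dx": 0,"dy": 0,"dz": 0.002,"wx": 0,"wy": 0,"wz": 0},
  {"fingers": 0.05,"dx": 0,"dy": 0,"dz": 0,"wx": 0,"wy": 0,"wz": 0},
])

```text
clock: 6.6
ee_pos: [0.5787, 0.0895, 0.0765]
ee_rot: [1.148, 1.248, -1.148]
force: [-1.5, 3.9, 3.0]
opening: 0.0502
```

```bash
cat >tr.py <<'E'
from h import *
import sys
go([.579,.308,.080],4.7); print(box(tool()[0]))
p,d,K,T=snap("top",sys.argv[1])
C=cloud(d,K,T);Z=C[...,2];bb=box(C.reshape(-1,3)).reshape(480,640,2)
m=(Z>.047)&(Z<.062)&(np.abs(bb[...,1])<.13)&(bb[...,0]>-.13)&(bb[...,0]<.13)
b=bb[m]
f=b[(b[:,0]<-.08)&(b[:,1]>-.03)]; l=b[(b[:,1]>.06)&(np.abs(b[:,0])<.08)]
print("front edge x",np.percentile(f[:,0],[2,50,98]).round(4),np.polyfit(f[:,1],f[:,0],1).round(3)); l2=l[l[:,1]<np.median(l[:,1])+.006]
print("left wall y",np.percentile(l2[:,1],[2,50,98]).round(4),np.polyfit(l2[:,0],l2[:,1],1).round(3),len(l2))
E
python3 tr.py t4
```

```text
turn to 4.7 [ 0.05 -0.03  0.05]
turn to 184.7 [-1.7995e+02 -9.0000e-02 -5.0000e-02]
turn to -175.3 [-1.7995e+02 -9.0000e-02 -5.0000e-02]
pos [0.5787 0.0895 0.0765] ytool deg 4.75 tilt 0.06 shift tool [-0.0035  0.0182 -0.2178] shift now-frame [-0.0034  0.0184 -0.2177] t 6.6 F [-1.53  3.92  3.02] op 0.0502 q [-0.05  0.41  1.7   0.    1.04 -0.13]
[[-0.00457707  0.15588173]]
front edge x [-0.0994 -0.0973 -0.0825] [ 0.054 -0.098]
left wall y [0.0797 0.0827 0.0884] [-0.001  0.083] 112
```

Tray is seated: left wall at 83 mm in the box frame, front edge at −98 mm, square, with 4 N of push. I'll back off and raise, and work out the key approach.

Call:
carry_out([
  {"fingers": 0.05,"dx": 0,"dy": 0,"dz": -0.01,"wx": 0,"wy": 0,"wz": 0},
  {"fingers": 0.05,"dx": 0,"dy": 0,"dz": -0.025,"wx": 0,"wy": 0,"wz": 0},
  {"fingers": 0.05,"dx": 0,"dy": 0,"dz": -0.03,"wx": 0,"wy": 0,"wz": 0},
  {"fingers": 0.05,"dx": -0.04,"dy": 0,"dz": 0,"wx": 0,"wy": 0,"wz": 0},
  {"fingers": 0.05,"dx": -0.04,"dy": 0,"dz": 0,"wx": 0,"wy": 0,"wz": 0},
  {"fingers": 0.05,"dx": -0.04,"dy": 0,"dz": 0,"wx": 0,"wy": 0,"wz": 0},
  {"fingers": 0.05,"dx": -0.04,"dy": 0,"dz": 0,"wx": 0,"wy": 0,"wz": 0},
  {"fingers": 0.05,"dx": -0.04,"dy": 0,"dz": 0,"wx": 0,"wy": 0,"wz": 0},
  {"fingers": 0.05,"dx": -0.04,"dy": 0,"dz": 0,"wx": 0,"wy": 0,"wz": 0},
  {"fingers": 0.05,"dx": -0.04,"dy": 0,"dz": 0,"wx": 0,"wy": 0,"wz": 0},
  {"fingers": 0.05,"dx": -0.03,"dy": 0,"dz": 0,"wx": 0,"wy": 0,"wz": 0},
])

```text
clock: 7.57
ee_pos: [0.5739, 0.154, 0.3903]
ee_rot: [1.149, 1.244, -1.147]
force: [0.8, -0.2, -0.3]
opening: 0.0497
```

```bash
python3 - <<'E'
from h import *
P,M,s=tool(); T=vision.get_calibration("wrist")["world_to_cam"]
c=-T[:3,:3].T@T[:3,3]; print("cam in tool",(M.T@(c-P)).round(3),"axis in tool",(M.T@T[2,:3]).round(3),(M.T@T[0,:3]).round(3))
p,d,K,T=load("top0"); C=cloud(d,K,T)
for uv in [(432,162),(480,179),(421,178),(463,192)]: print(C[uv[1],uv[0]].round(3), plane(uv,0.15,K,T).round(3))
# slot
g=cv2.cvtColor(p,cv2.COLOR_BGR2GRAY).astype(float)
x0,y0=450,235; sub=g[y0:254,x0:468]; big=cv2.resize(sub,None,fx=8,fy=8,interpolation=cv2.INTER_CUBIC)
m=(big<95).astype(np.uint8); n,l,st,ce=cv2.connectedComponentsWithStats(m)
for i in range(1,n):
    if st[i,4]>100:
        ys,xs=np.where(l==i); w=cv2.minAreaRect(np.c_[xs,ys].astype(np.float32)); print(st[i],w)
        bp=(cv2.boxPoints(w)+.5)/8-.5+[x0,y0]; W=plane(bp,.06,K,T)[:,:2]; cc=W.mean(0)
        e=[(W[1]-W[0]),(W[2]-W[1])]; e=max(e,key=np.linalg.norm); print(cc.round(4),[np.linalg.norm(W[1]-W[0]).round(4),np.linalg.norm(W[2]-W[1]).round(4)],np.degrees(np.arctan2(e[1],e[0])))
go([.425,-.259,.3],-73.7)
E
python3 tr.py t5
```

```text
cam in tool [-0.138 -0.001 -0.072] axis in tool [0.96  0.001 0.279] [-0.001  1.    -0.   ]
[ 0.74  -0.274  0.151] [[ 0.74  -0.274  0.15 ]]
[ 0.7   -0.395  0.15 ] [[ 0.7   -0.395  0.15 ]]
[ 0.728 -0.275  0.021] [[ 0.698 -0.247  0.15 ]]
[ 0.691 -0.391  0.025] [[ 0.666 -0.353  0.15 ]]
[  52   41   30   61 1428] ((66.25084686279297, 70.61774444580078), (26.347700119018555, 60.64060592651367), 6.709836483001709)
[ 0.5443 -0.3669] [np.float64(0.0204), np.float64(0.0088)] -6.50934422474276
[132 140  12  12 114] ((137.5, 145.5), (11.0, 11.0), 90.0)
[ 0.5198 -0.3907] [np.float64(0.0037), np.float64(0.0037)] -179.95187781680502
turn to -73.7 [ 7.842e+01 -6.000e-02 -1.900e-01]
turn to 106.3 [-1.0158e+02  2.0000e-01 -6.0000e-02]
turn to -253.7 [-1.0158e+02  2.0000e-01 -6.0000e-02]
pos [0.5739 0.154  0.3903] ytool deg 4.72 tilt 0.18 shift tool [0.0903 0.3547 0.2588] shift now-frame [ 0.0902 -0.1826  0.3993] t 7.57 F [ 0.8  -0.18 -0.27] op 0.0497 q [ 0.06  0.14  1.36 -0.    1.63 -0.02]
turn to 4.7 [ 0.02  0.07 -0.17]
turn to 184.7 [-1.7998e+02  2.7000e-01  1.1000e-01]
turn to -175.3 [-1.7998e+02  2.7000e-01  1.1000e-01]
pos [0.5739 0.154  0.3903] ytool deg 4.72 tilt 0.18 shift tool [ 0.3103  0.0177 -0.153 ] shift now-frame [ 0.3102  0.0169 -0.1534] t 7.57 F [ 0.8  -0.18 -0.27] op 0.0497 q [ 0.06  0.14  1.36 -0.    1.63 -0.02]
[[-0.00407898  0.22061958]]
front edge x [-0.0994 -0.0972 -0.0822] [ 0.056 -0.098]
left wall y [0.0802 0.0828 0.0884] [0.002 0.083] 110
```

Call:
carry_out([
  {"fingers": 0.06,"dx": 0,"dy": 0,"dz": 0,"wx": 7.13,"wy": 0,"wz": 0},
  {"fingers": 0.06,"dx": 0,"dy": 0,"dz": 0,"wx": 7.13,"wy": 0,"wz": 0},
  {"fingers": 0.06,"dx": 0,"dy": 0,"dz": 0,"wx": 7.13,"wy": 0,"wz": 0},
  {"fingers": 0.06,"dx": 0,"dy": 0,"dz": 0,"wx": 7.13,"wy": 0,"wz": 0},
  {"fingers": 0.06,"dx": 0,"dy": 0,"dz": 0,"wx": 7.13,"wy": 0,"wz": 0},
  {"fingers": 0.06,"dx": 0,"dy": 0,"dz": 0,"wx": 7.13,"wy": 0,"wz": 0},
  {"fingers": 0.06,"dx": 0,"dy": 0,"dz": 0,"wx": 7.13,"wy": 0,"wz": 0},
  {"fingers": 0.06,"dx": 0,"dy": 0,"dz": 0,"wx": 7.13,"wy": 0,"wz": 0},
  {"fingers": 0.06,"dx": 0,"dy": 0,"dz": 0,"wx": 7.13,"wy": 0,"wz": 0},
  {"fingers": 0.06,"dx": 0,"dy": 0,"dz": 0,"wx": 7.13,"wy": 0,"wz": 0},
  {"fingers": 0.06,"dx": 0,"dy": 0,"dz": 0,"wx": 7.13,"wy": 0,"wz": 0},
])

```text
clock: 8.53
ee_pos: [0.5735, 0.1539, 0.3857]
ee_rot: [2.071, 0.289, -2.074]
force: [-0.2, -0.2, 0.2]
opening: 0.06
```

Call:
carry_out([
  {"fingers": 0.06,"dx": 0,"dy": 0.032,"dz": 0.0235,"wx": 0,"wy": 0,"wz": 0},
  {"fingers": 0.06,"dx": 0,"dy": 0.032,"dz": 0.0235,"wx": 0,"wy": 0,"wz": 0},
  {"fingers": 0.06,"dx": 0,"dy": 0.032,"dz": 0.0235,"wx": 0,"wy": 0,"wz": 0},
  {"fingers": 0.06,"dx": 0,"dy": 0.032,"dz": 0.0235,"wx": 0,"wy": 0,"wz": 0},
  {"fingers": 0.06,"dx": 0,"dy": 0.032,"dz": 0.0235,"wx": 0,"wy": 0,"wz": 0},
  {"fingers": 0.06,"dx": 0,"dy": 0.032,"dz": 0.0235,"wx": 0,"wy": 0,"wz": 0},
  {"fingers": 0.06,"dx": 0,"dy": 0.032,"dz": 0.0235,"wx": 0,"wy": 0,"wz": 0},
  {"fingers": 0.06,"dx": 0,"dy": 0.032,"dz": 0.0235,"wx": 0,"wy": 0,"wz": 0},
  {"fingers": 0.06,"dx": 0,"dy": 0.032,"dz": 0.0235,"wx": 0,"wy": 0,"wz": 0},
  {"fingers": 0.06,"dx": 0.03,"dy": 0.032,"dz": 0.0235,"wx": 0,"wy": 0,"wz": 0},
  {"fingers": 0.06,"dx": 0.03,"dy": 0.025,"dz": 0.02,"wx": 0,"wy": 0,"wz": 0},
  {"fingers": 0.06,"dx": 0.03,"dy": 0,"dz": 0,"wx": 0,"wy": 0,"wz": 0},
])

```text
clock: 9.53
ee_pos: [0.4267, -0.2458, 0.3021]
ee_rot: [2.069, 0.287, -2.071]
force: [-1.2, -0.4, -0.2]
opening: 0.0601
```

```bash
python3 - <<'E'
from h import *
go([.425,-.259,.2],-73.7)
snap("wrist","w6")
E
```

```text
turn to -73.7 [-0.29  0.09 -0.19]
turn to 106.3 [ 1.7971e+02 -2.9000e-01 -1.4000e-01]
turn to -253.7 [ 1.7971e+02 -2.9000e-01 -1.4000e-01]
pos [ 0.4267 -0.2458  0.3021] ytool deg -73.99 tilt 0.21 shift tool [0.1021 0.0122 0.0054] shift now-frame [0.1022 0.0119 0.0051] t 9.53 F [-1.15 -0.4  -0.19] op 0.0601 q [-0.76 -0.05  1.74 -0.    1.45  0.53]
```

View pics/w6.png

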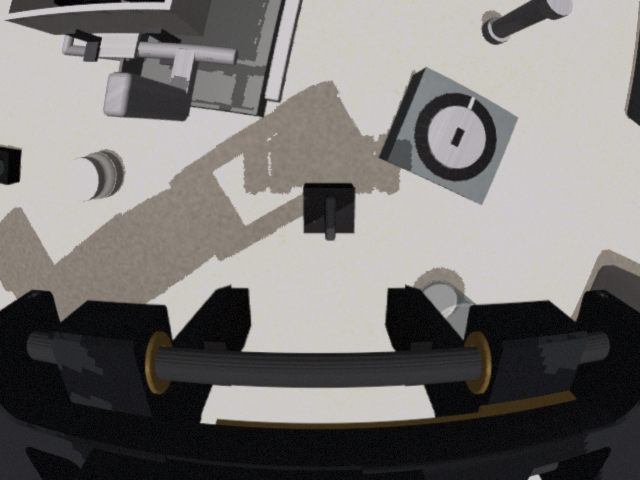

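The wrist view shows the key upright in its holder at (330,215), its bow square to the jaws, with the slot at (458,137). I'll cross-check the key and slot positions through the fisheye.

```bash
cat >>h.py <<'E'
def wcloud(d,K,T):
    v,u=np.mgrid[0:480,0:640]; x=(u-K[0,2])/K[0,0]; y=(v-K[1,2])/K[1,1]; r=np.hypot(x,y)+1e-9; t=np.tan(r)/r
    P=np.stack([x*t*d,y*t*d,d],-1); return (P-T[:3,3])@T[:3,:3]
def wplane(uv,z,K,T):
    uv=np.atleast_2d(uv).astype(float); x=(uv[:,0]-K[0,2])/K[0,0]; y=(uv[:,1]-K[1,2])/K[1,1]; r=np.hypot(x,y)+1e-9;t=np.tan(r)/r
    q=np.c_[x*t,y*t,np.ones(len(uv))]@T[:3,:3]; c=-T[:3,:3].T@T[:3,3]; return c+q*((z-c[2])/q[:,2])[:,None]
E
python3 - <<'E'
from h import *
p,d,K,T=load("w6"); C=wcloud(d,K,T);Z=C[...,2]
def rect(nm,x0,x1,y0,y1,z0,z1):
    m=(C[...,0]>x0)&(C[...,0]<x1)&(C[...,1]>y0)&(C[...,1]<y1)&(Z>z0)&(Z<z1)&(d>0); q=C[m]
    r=cv2.minAreaRect((q[:,:2]*1000).astype(np.float32)); print(nm,len(q),np.round(r[0],1),np.round(r[1],1),round(r[2],1),q[:,2].mean().round(4))
rect("key",.37,.48,-.32,-.2,.083,.095)
rect("holder",.37,.48,-.32,-.2,.04,.05)
rect("console",.45,.65,-.45,-.25,.05,.07)
g=cv2.cvtColor(p,cv2.COLOR_BGR2GRAY); x0,y0=446,122; big=cv2.resize(g[y0:152,x0:472],None,fx=8,fy=8,interpolation=cv2.INTER_CUBIC)
m=(big<90).astype(np.uint8); n,l,st,ce=cv2.connectedComponentsWithStats(m)
for i in range(1,n):
    if st[i,4]>600:
        ys,xs=np.where(l==i); w=cv2.minAreaRect(np.c_[xs,ys].astype(np.float32))
        bp=(cv2.boxPoints(w)+.5)/8-.5+[x0,y0]; W=wplane(bp,.06,K,T)[:,:2]
        e=max([(W[1]-W[0]),(W[2]-W[1])],key=np.linalg.norm); print("slot",st[i],W.mean(0).round(4),[np.linalg.norm(W[1]-W[0]).round(4),np.linalg.norm(W[2]-W[1]).round(4)],np.degrees(np.arctan2(e[1],e[0])))
E
```

```text
key 454 [ 422.8 -259.9] [43.1  9.9] 16.2 0.088
holder 1906 [ 423.1 -260.2] [49.8 56.3] 16.2 0.0446
console 10400 [ 541.5 -366.8] [121.4 110.9] 84.2 0.0586
slot [  43   47  103  150 8112] [ 0.5415 -0.3668] [np.float64(0.0196), np.float64(0.0088)] -7.508291608405991
```

```bash
python3 - <<'E'
from h import *
go([.4235,-.2597,.059],-73.8)
E
```

```text
turn to -73.8 [-0.18  0.36  0.44]
turn to 106.2 [179.82   0.69  -0.56]
turn to -253.8 [179.82   0.69  -0.56]
pos [ 0.425  -0.2416  0.2949] ytool deg -73.98 tilt 0.57 shift tool [0.2359 0.017  0.0065] shift now-frame [0.2358 0.0188 0.005 ] t 9.58 F [-2.03  2.37 -4.89] op 0.0603 q [-0.76 -0.05  1.75 -0.    1.45  0.53]
```

Call:
carry_out([
  {"fingers": 0.06,"dx": 0.04,"dy": 0.006,"dz": 0.003,"wx": 0,"wy": 0,"wz": 0},
  {"fingers": 0.06,"dx": 0.04,"dy": 0.006,"dz": 0.002,"wx": 0,"wy": 0,"wz": 0},
  {"fingers": 0.06,"dx": 0.04,"dy": 0,"dz": 0,"wx": 0,"wy": 0,"wz": 0},
  {"fingers": 0.06,"dx": 0.04,"dy": 0,"dz": 0,"wx": 0,"wy": 0,"wz": 0},
  {"fingers": 0.06,"dx": 0.01,"dy": 0,"dz": 0,"wx": 0,"wy": 0,"wz": 0},
  {"fingers": 0.06,"dx": 0,"dy": 0,"dz": 0,"wx": 0,"wy": 0,"wz": 0},
  {"fingers": 0.06,"dx": 0,"dy": 0,"dz": 0,"wx": 0,"wy": 0,"wz": 0},
  {"fingers": 0.06,"dx": 0,"dy": 0,"dz": 0,"wx": 0,"wy": 0,"wz": 0},
])

```text
clock: 10.25
ee_pos: [0.4288, -0.2552, 0.1359]
ee_rot: [2.07, 0.293, -2.065]
force: [0.5, 0.2, 0.8]
opening: 0.0602
```

```bash
python3 - <<'E'
from h import *
go([.4235,-.2597,.059],-73.8)
p,d,K,T=snap("wrist","w7");C=wcloud(d,K,T);Z=C[...,2]
m=(np.abs(C[...,0]-.423)<.05)&(np.abs(C[...,1]+.26)<.05)&(Z>.083)&(Z<.095)
r=cv2.minAreaRect((C[m][:,:2]*1000).astype(np.float32)); print(r,m.sum())
E
```

```text
turn to -73.8 [ 0.13 -0.11 -0.21]
turn to 106.2 [-179.87    0.33   -0.18]
turn to -253.8 [-179.87    0.33   -0.18]
pos [ 0.4288 -0.2552  0.1359] ytool deg -73.67 tilt 0.24 shift tool [0.0769 0.0028 0.0064] shift now-frame [0.0769 0.0025 0.0065] t 10.25 F [0.5  0.19 0.8 ] op 0.0602 q [-0.78  0.14  1.89 -0.    1.1   0.51]
((423.1639709472656, -260.0304870605469), (43.607025146484375, 10.152036666870117), 15.965279579162598) 1361
```

View pics/w7.png

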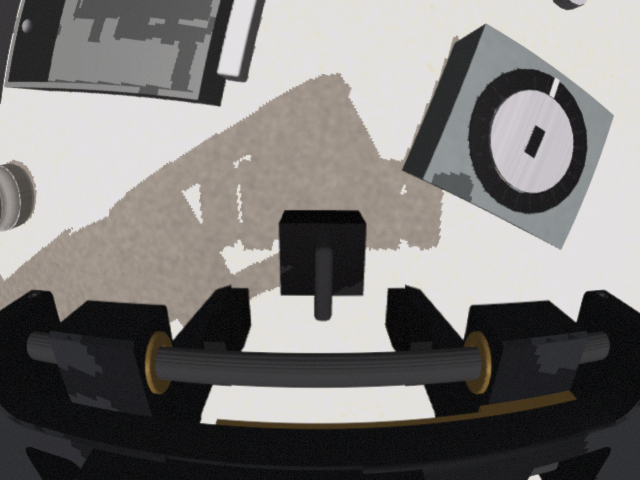

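Call:
carry_out([
  {"fingers": 0.06,"dx": 0.02,"dy": 0.0015,"dz": 0.003,"wx": 0,"wy": 0,"wz": 0},
  {"fingers": 0.06,"dx": 0.02,"dy": 0.0015,"dz": 0.0035,"wx": 0,"wy": 0,"wz": 0},
  {"fingers": 0.06,"dx": 0.02,"dy": 0,"dz": 0,"wx": 0,"wy": 0,"wz": 0},
  {"fingers": 0.06,"dx": 0.012,"dy": 0,"dz": 0,"wx": 0,"wy": 0,"wz": 0},
  {"fingers": 0.06,"dx": 0.004,"dy": 0,"dz": 0,"wx": 0,"wy": 0,"wz": 0},
  {"fingers": 0.06,"dx": 0,"dy": 0,"dz": 0,"wx": 0,"wy": 0,"wz": 0},
  {"fingers": 0.06,"dx": 0,"dy": 0,"dz": 0,"wx": 0,"wy": 0,"wz": 0},
], force=30)

```text
clock: 10.88
ee_pos: [0.4228, -0.2597, 0.0587]
ee_rot: [2.07, 0.294, -2.066]
force: [0.0, -0.9, 0.4]
opening: 0.0601
```

```bash
python3 - <<'E'
from h import *
go([.4235,-.2599,.059],-73.9)
E
```

```text
turn to -73.9 [ 0.2  -0.07 -0.13]
turn to 106.1 [-1.798e+02  2.100e-01 -1.100e-01]
turn to -253.9 [-1.798e+02  2.100e-01 -1.100e-01]
pos [ 0.4228 -0.2597  0.0587] ytool deg -73.7 tilt 0.15 shift tool [-0.0003  0.0004 -0.0007] shift now-frame [-0.0003  0.0004 -0.0007] t 10.88 F [ 0.02 -0.85  0.44] op 0.0601 q [-0.79  0.27  1.93 -0.    0.93  0.5 ]
```

Call:
carry_out([
  {"fingers": 0.0,"dx": 0,"dy": 0,"dz": 0,"wx": 0,"wy": 0,"wz": 0},
  {"fingers": 0.0,"dx": 0,"dy": 0,"dz": 0,"wx": 0,"wy": 0,"wz": 0},
  {"fingers": 0.0,"dx": 0,"dy": 0,"dz": 0,"wx": 0,"wy": 0,"wz": 0},
  {"fingers": 0.0,"dx": 0,"dy": 0,"dz": 0,"wx": 0,"wy": 0,"wz": 0},
  {"fingers": 0.0,"dx": 0,"dy": 0,"dz": 0,"wx": 0,"wy": 0,"wz": 0},
  {"fingers": 0.0,"dx": 0,"dy": 0,"dz": 0,"wx": 0,"wy": 0,"wz": 0},
  {"fingers": 0.0,"dx": 0,"dy": 0,"dz": 0,"wx": 0,"wy": 0,"wz": 0},
  {"fingers": 0.0,"dx": 0,"dy": 0,"dz": 0,"wx": 0,"wy": 0,"wz": 0},
], force=30)

```text
clock: 11.55
ee_pos: [0.4218, -0.2589, 0.0571]
ee_rot: [2.069, 0.296, -2.069]
force: [-0.2, -0.4, -0.6]
opening: 0.0094
```

```bash
python3 - <<'E'
from h import *
go([.4235,-.2599,.059],-73.9)
E
```

```text
turn to -73.9 [ 0.19 -0.   -0.01]
turn to 106.1 [-1.7981e+02  2.0000e-02 -0.0000e+00]
turn to -253.9 [-1.7981e+02  2.0000e-02 -0.0000e+00]
pos [ 0.4218 -0.2589  0.0571] ytool deg -73.71 tilt 0.01 shift tool [-0.0019  0.0014 -0.0014] shift now-frame [-0.0019  0.0014 -0.0014] t 11.55 F [-0.16 -0.41 -0.61] op 0.0094 q [-0.79  0.27  1.94 -0.    0.93  0.5 ]
```

Call:
carry_out([
  {"fingers": 0.0,"dx": -0.01,"dy": 0,"dz": 0,"wx": 0,"wy": 0,"wz": 0},
  {"fingers": 0.0,"dx": -0.02,"dy": 0,"dz": 0,"wx": 0,"wy": 0,"wz": 0},
  {"fingers": 0.0,"dx": -0.02,"dy": 0,"dz": 0,"wx": 0,"wy": 0,"wz": 0},
  {"fingers": 0.0,"dx": -0.03,"dy": 0,"dz": 0,"wx": 0,"wy": 0,"wz": 0},
  {"fingers": 0.0,"dx": -0.03,"dy": 0,"dz": 0,"wx": 0,"wy": 0,"wz": 0},
  {"fingers": 0.0,"dx": 0,"dy": 0,"dz": 0,"wx": 5.7,"wy": 0,"wz": 0},
  {"fingers": 0.0,"dx": 0,"dy": 0,"dz": 0,"wx": 5.7,"wy": 0,"wz": 0},
  {"fingers": 0.0,"dx": 0,"dy": 0,"dz": 0,"wx": 5.7,"wy": 0,"wz": 0},
  {"fingers": 0.0,"dx": 0,"dy": 0,"dz": 0,"wx": 5.7,"wy": 0,"wz": 0},
  {"fingers": 0.0,"dx": 0,"dy": 0,"dz": 0,"wx": 0,"wy": 0,"wz": 0},
], force=30)

```text
clock: 12.38
ee_pos: [0.4216, -0.2586, 0.1672]
ee_rot: [-2.161, 0.126, 2.161]
force: [-0.3, -0.7, -0.1]
opening: 0.0094
```

```bash
python3 - <<'E'
from h import *
go([.542,-.3668,.16],-96.9)
snap("wrist","w8");snap("scene","s8")
E
```

```text
turn to -96.9 [0.19 0.01 0.01]
turn to 83.1 [-1.7981e+02 -2.0000e-02  1.0000e-02]
turn to -276.9 [-1.7981e+02 -2.0000e-02  1.0000e-02]
pos [ 0.4216 -0.2586  0.1672] ytool deg -96.71 tilt 0.02 shift tool [ 0.0072  0.0929 -0.1325] shift now-frame [ 0.0072  0.0934 -0.1322] t 12.38 F [-0.32 -0.68 -0.05] op 0.0094 q [-0.79  0.09  1.88  0.    1.17  0.9 ]
```

View pics/w8.png

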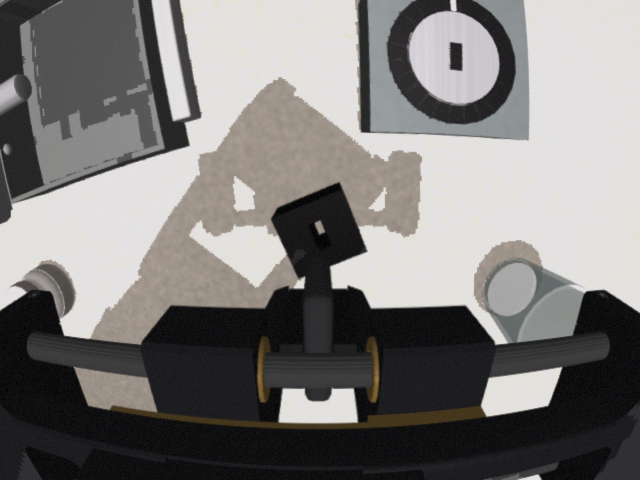

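View pics/s8.png

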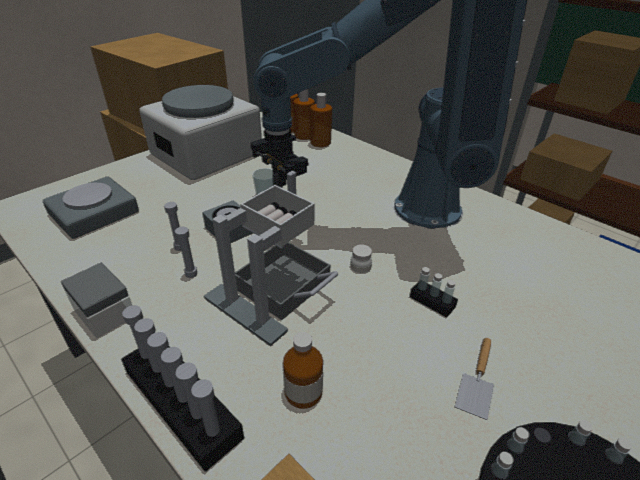

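Key is held clear of the holder, vertical at about (317,320), and the holder slot shows right below it at (320,230). I'll carry it over the switch.

Call:
carry_out([
  {"fingers": 0.0,"dx": 0,"dy": 0.0185,"dz": -0.0265,"wx": 0.2,"wy": 0,"wz": 0},
  {"fingers": 0.0,"dx": 0,"dy": 0.0185,"dz": -0.0265,"wx": 0,"wy": 0,"wz": 0},
  {"fingers": 0.0,"dx": 0,"dy": 0.0185,"dz": -0.0265,"wx": 0,"wy": 0,"wz": 0},
  {"fingers": 0.0,"dx": 0,"dy": 0.0185,"dz": -0.0265,"wx": 0,"wy": 0,"wz": 0},
  {"fingers": 0.0,"dx": 0,"dy": 0.0185,"dz": -0.0265,"wx": 0,"wy": 0,"wz": 0},
  {"fingers": 0.0,"dx": 0.02,"dy": 0,"dz": 0,"wx": 0,"wy": 0,"wz": 0},
  {"fingers": 0.0,"dx": 0,"dy": 0,"dz": 0,"wx": 0,"wy": 0,"wz": 0},
  {"fingers": 0.0,"dx": 0,"dy": 0,"dz": 0,"wx": 0,"wy": 0,"wz": 0},
  {"fingers": 0.0,"dx": 0,"dy": 0,"dz": 0,"wx": 0,"wy": 0,"wz": 0},
], force=30)

```text
clock: 13.23
ee_pos: [0.5419, -0.3652, 0.1469]
ee_rot: [-2.16, 0.124, 2.163]
force: [-0.5, 0.8, -0.6]
opening: 0.0096
```

```bash
python3 - <<'E'
from h import *
go([.541,-.3668,.12],-96.9)
snap("wrist","w9")
E
```

```text
turn to -96.9 [0.27 0.08 0.07]
turn to 83.1 [-1.7973e+02 -1.0000e-01  1.3000e-01]
turn to -276.9 [-1.7973e+02 -1.0000e-01  1.3000e-01]
pos [ 0.5419 -0.3652  0.1469] ytool deg -96.63 tilt 0.11 shift tool [0.0269 0.0017 0.0007] shift now-frame [0.0269 0.0017 0.0007] t 13.23 F [-0.47  0.78 -0.64] op 0.0096 q [-0.77  0.45  1.47  0.    1.22  0.91]
```

View pics/w9.png

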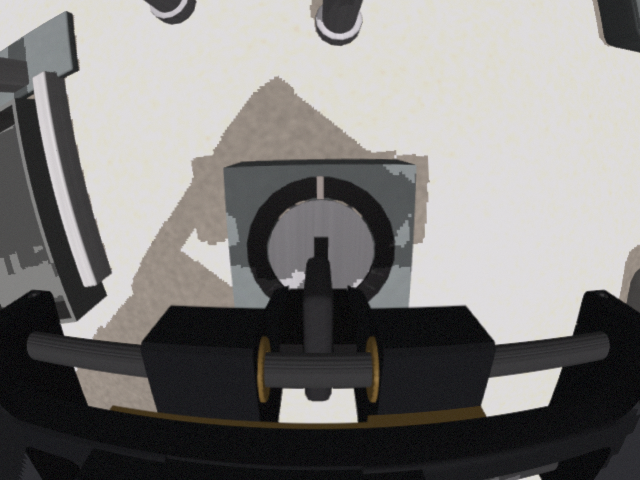

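```bash
python3 - <<'E'
from h import *
p,d,K,T=load("w9"); C=wcloud(d,K,T)
g=cv2.cvtColor(p,cv2.COLOR_BGR2GRAY)
for v in (236,240,244,248,252,256,260,266,272,280): print(v,list(g[v,304:340]),C[v,320,2].round(3))
# barrel disc: outer ring dark/console boundary
m=(g>125)&(C[...,2]>.05)&(C[...,2]<.07); m[:150]=0
n,l,st,ce=cv2.connectedComponentsWithStats(m.astype(np.uint8)); i=l[215,320]; print(st[i])
W=C[(l==i)]; 
cn=max(cv2.findContours((l==i).astype(np.uint8),cv2.RETR_EXTERNAL,cv2.CHAIN_APPROX_NONE)[0],key=len)[:,0]
q=wplane(cn,.06,K,T)[:,:2]; q=q[cn[:,1]<255]
A=np.c_[2*q,np.ones(len(q))]; s=np.linalg.lstsq(A,(q**2).sum(1),rcond=None)[0]; print("circle",s[:2],np.sqrt(s[2]+s[:2]@s[:2]))
cv2.imwrite("pics/w9c.png",cv2.resize(p[165:345,240:400],None,fx=3.3,fy=3.3,interpolation=cv2.INTER_CUBIC))
E
```

```text
236 [np.uint8(120), np.uint8(118), np.uint8(117), np.uint8(120), np.uint8(120), np.uint8(120), np.uint8(118), np.uint8(119), np.uint8(118), np.uint8(110), np.uint8(99), np.uint8(98), np.uint8(97), np.uint8(94), np.uint8(96), np.uint8(97), np.uint8(94), np.uint8(93), np.uint8(90), np.uint8(94), np.uint8(93), np.uint8(94), np.uint8(94), np.uint8(96), np.uint8(112), np.uint8(120), np.uint8(122), np.uint8(121), np.uint8(123), np.uint8(119), np.uint8(118), np.uint8(117), np.uint8(116), np.uint8(118), np.uint8(118), np.uint8(116)] 0.059
240 [np.uint8(120), np.uint8(118), np.uint8(119), np.uint8(118), np.uint8(120), np.uint8(119), np.uint8(119), np.uint8(121), np.uint8(114), np.uint8(104), np.uint8(51), np.uint8(25), np.uint8(23), np.uint8(18), np.uint8(24), np.uint8(24), np.uint8(23), np.uint8(19), np.uint8(18), np.uint8(19), np.uint8(19), np.uint8(22), np.uint8(25), np.uint8(36), np.uint8(84), np.uint8(111), np.uint8(120), np.uint8(120), np.uint8(122), np.uint8(117), np.uint8(115), np.uint8(117), np.uint8(117), np.uint8(118), np.uint8(118), np.uint8(116)] 0.059
244 [np.uint8(117), np.uint
[... 3609 characters left out ...]
(113), np.uint8(113), np.uint8(111), np.uint8(112), np.uint8(115), np.uint8(115)] 0.155
280 [np.uint8(93), np.uint8(39), np.uint8(26), np.uint8(19), np.uint8(27), np.uint8(26), np.uint8(23), np.uint8(20), np.uint8(22), np.uint8(24), np.uint8(24), np.uint8(20), np.uint8(24), np.uint8(25), np.uint8(25), np.uint8(29), np.uint8(26), np.uint8(29), np.uint8(24), np.uint8(20), np.uint8(25), np.uint8(24), np.uint8(21), np.uint8(20), np.uint8(19), np.uint8(20), np.uint8(33), np.uint8(82), np.uint8(109), np.uint8(114), np.uint8(113), np.uint8(111), np.uint8(114), np.uint8(111), np.uint8(111), np.uint8(113)] 0.164
[     0      0    640    480 303275]
circle [ 0.52868522 -0.36592854] 0.25762924633157425
```

View pics/w9c.png

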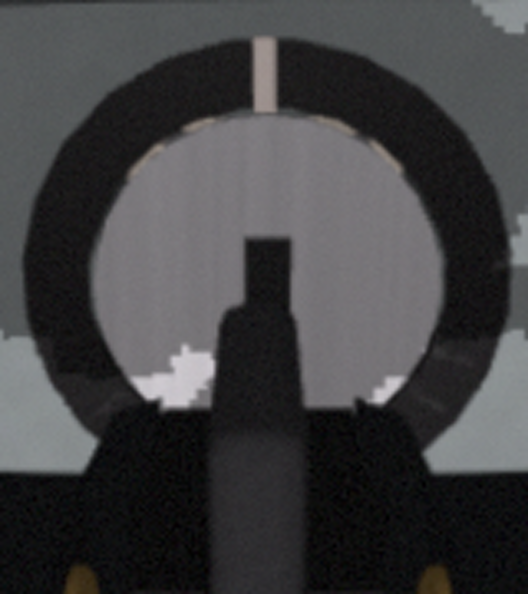

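```bash
python3 - <<'E'
from h import *
p,d,K,T=load("w9"); C=wcloud(d,K,T)
P=np.array([0.5419,-.3652,.1469]); M=R.from_rotvec([-2.16,.124,2.163]).as_matrix()
def tl(uv,z): return (wplane(uv,z,K,T)-P)@M
print("slot sides",tl([(313.6,246),(327.7,246)],.06).round(4))
print("slot sides near far/nr",tl([(313.6,240),(328.,240),(313.6,252),(327.6,252)],.06).round(4))
print("slot far end",tl([(321,235),(321,237.5)],.06).round(4), wplane([(321,235)],.06,K,T))
print("bow edges",tl([(305.8,266)],.150).round(4),tl([(329.7,266)],.150).round(4),tl([(304.5,280),(330.5,280)],.164).round(4))
for v in (262,266,272,280,290): print(((C[v,318]-P)@M).round(4))
g=cv2.cvtColor(p,cv2.COLOR_BGR2GRAY)
# ring outer edges: scan dark->light to left/right at rows and top
rim=[]
for a in np.radians(np.arange(190,350,5)):
    for r in np.arange(48,62,.25):
        pass
# disc bright/dark boundary radial from (320,245)
pts=[]
for a in np.radians(np.arange(170,371,5)):
    r=np.arange(30,70,.25); u=321+r*np.cos(a); v=248+r*np.sin(a); s=cv2.remap(g,u[None].astype(np.float32),v[None].astype(np.float32),cv2.INTER_LINEAR)[0].astype(float)
    k=np.where(s<60)[0]
    if len(k): pts.append((u[k[0]],v[k[0]]))
q=tl(pts,.06)[:,1:]; A=np.c_[2*q,np.ones(len(q))]
keep=np.ones(len(q),bool)
for _ in range(4):
    s=np.linalg.lstsq(A[keep],(q[keep]**2).sum(1),rcond=None)[0]; r=np.sqrt(s[2]+s[:2]@s[:2]); e=np.abs(np.linalg.norm(q-s[:2],axis=1)-r); keep=e<max(.0008,np.median(e)*2)
print("barrel centre tool yz",s[:2],r,keep.sum(),len(q))
E
```

```text
slot sides [[ 0.0869 -0.0025 -0.0036]
 [ 0.0869  0.0064 -0.0036]]
slot sides near far/nr [[ 0.0869 -0.0025 -0.0076]
 [ 0.0869  0.0066 -0.0076]
 [ 0.0869 -0.0025  0.0003]
 [ 0.0869  0.0064  0.0003]]
slot far end [[ 0.0869  0.0022 -0.0108]
 [ 0.0869  0.0022 -0.0092]] [[ 0.55227187 -0.36851167  0.06      ]]
bow edges [[-0.0031 -0.0044 -0.0226]] [[-0.0031  0.0048 -0.0226]] [[-0.0171 -0.0044 -0.0224]
 [-0.0171  0.0047 -0.0224]]
[ 0.0033  0.0003 -0.022 ]
[-0.0022  0.0003 -0.0223]
[-0.0083  0.0003 -0.0221]
[-0.0163  0.0003 -0.0221]
[-0.0251  0.0003 -0.0221]
barrel centre tool yz [ 0.00186156 -0.0006264 ] 0.03409925334017026 38 40
```

Bow centre is at tool (0.2, −0.2) mm and slot centre at (1.9, −0.5) mm, with angles matching. I'll correct by +1.7 mm in y and descend.

Call:
carry_out([
  {"fingers": 0.0,"dx": 0.01,"dy": 0.0017,"dz": -0.0003,"wx": 0.2,"wy": 0,"wz": 0},
  {"fingers": 0.0,"dx": 0.015,"dy": 0,"dz": 0,"wx": 0,"wy": 0,"wz": 0},
  {"fingers": 0.0,"dx": 0.005,"dy": 0,"dz": 0,"wx": 0,"wy": 0,"wz": 0},
  {"fingers": 0.0,"dx": 0,"dy": 0,"dz": 0,"wx": 0,"wy": 0,"wz": 0},
  {"fingers": 0.0,"dx": 0,"dy": 0,"dz": 0,"wx": 0,"wy": 0,"wz": 0},
  {"fingers": 0.0,"dx": 0,"dy": 0,"dz": 0,"wx": 0,"wy": 0,"wz": 0},
], force=30)

```text
clock: 13.78
ee_pos: [0.543, -0.3681, 0.1179]
ee_rot: [-2.16, 0.131, 2.159]
force: [-0.0, -1.0, -0.2]
opening: 0.0099
```

```bash
python3 - <<'E'
from h import *
go([.5415,-.367,.073],-96.9)
p,d,K,T=snap("wrist","w10")
cv2.imwrite("pics/w10c.png",cv2.resize(p[165:345,240:400],None,fx=3.3,fy=3.3,interpolation=cv2.INTER_CUBIC))
E
```

```text
turn to -96.9 [-0.01 -0.05 -0.04]
turn to 83.1 [ 1.7999e+02 -6.0000e-02  8.0000e-02]
turn to -276.9 [ 1.7999e+02 -6.0000e-02  8.0000e-02]
pos [ 0.543  -0.3681  0.1179] ytool deg -96.91 tilt 0.06 shift tool [ 0.0449 -0.0009  0.0016] shift now-frame [ 0.0449 -0.0009  0.0016] t 13.78 F [-0.   -0.96 -0.18] op 0.0099 q [-0.78  0.49  1.49  0.    1.17  0.92]
```

View pics/w10c.png

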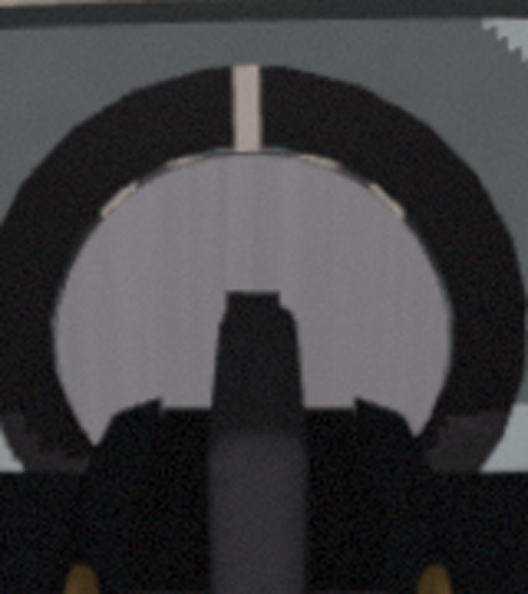

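```bash
cat > bar.py <<'E'
from h import *
import sys
def meas(tag,P,rv):
    p,d,K,T=load(tag); C=wcloud(d,K,T); M=R.from_rotvec(rv).as_matrix(); P=np.array(P)
    tl=lambda uv,z:(wplane(uv,z,K,T)-P)@M
    g=cv2.cvtColor(p,cv2.COLOR_BGR2GRAY)
    c0=np.array([317.,262.]); pts=[]
    for a in np.radians(np.arange(185,356,4)):
        r=np.arange(30,90,.25); u=c0[0]+r*np.cos(a); v=c0[1]+r*np.sin(a); s=cv2.remap(g,u[None].astype(np.float32),v[None].astype(np.float32),cv2.INTER_LINEAR)[0]
        k=np.where(s<60)[0]
        if len(k): pts.append((u[k[0]],v[k[0]]))
    q=tl(pts,.06)[:,1:]; A=np.c_[2*q,np.ones(len(q))]; keep=np.ones(len(q),bool)
    for _ in range(5):
        s=np.linalg.lstsq(A[keep],(q[keep]**2).sum(1),rcond=None)[0]; r=np.sqrt(s[2]+s[:2]@s[:2]); e=np.abs(np.linalg.norm(q-s[:2],axis=1)-r); keep=e<max(.0008,np.median(e)*2)
    print("barrel tool yz",s[:2].round(4),r.round(4),keep.sum(),len(q))
    bow=[((C[v,318]-P)@M).round(4) for v in (275,285)]; print("bow",bow)
    return tl,g
E
python3 - <<'E'
from bar import *
tl,g=meas("w10",[0.543,-.3681,.1179],[-2.16,.131,2.159])
for v in (255,256,257,268,280): 
    row=cv2.resize(g[v:v+1,290:345],None,fx=10,fy=1,interpolation=cv2.INTER_LINEAR)[0]; k=np.where(row<70)[0]; print(v,k.min()/10+289.5,k.max()/10+289.5, tl([(k.min()/10+289.5,v),(k.max()/10+289.5,v)],.06 if v<262 else .12).round(4)[:,1])
E
```

```text
barrel tool yz [-0.0009  0.0002] 0.0334 41 41
bow [array([-0.0118,  0.0002, -0.0222]), array([-0.0214,  0.0002, -0.0223])]
255 308.3 323.9 [-0.0051  0.0035]
256 308.2 324.0 [-0.0052  0.0036]
257 308.2 324.4 [-0.0052  0.0038]
268 305.6 329.6 [-0.0046  0.0047]
280 304.4 330.6 [-0.0051  0.0052]
```

Call:
carry_out([
  {"fingers": 0.0,"dx": 0,"dy": -0.001,"dz": 0.0003,"wx": 0,"wy": 0,"wz": 0},
  {"fingers": 0.0,"dx": 0.005,"dy": 0,"dz": 0,"wx": 0,"wy": 0,"wz": 0},
  {"fingers": 0.0,"dx": 0.005,"dy": 0,"dz": 0,"wx": 0,"wy": 0,"wz": 0},
  {"fingers": 0.0,"dx": 0.004,"dy": 0,"dz": 0,"wx": 0,"wy": 0,"wz": 0},
  {"fingers": 0.0,"dx": 0.004,"dy": 0,"dz": 0,"wx": 0,"wy": 0,"wz": 0},
  {"fingers": 0.0,"dx": 0,"dy": 0,"dz": 0,"wx": 0,"wy": 0,"wz": 0},
], force=30)

```text
clock: 14.33
ee_pos: [0.5419, -0.3662, 0.0976]
ee_rot: [-2.157, 0.129, 2.16]
force: [-0.9, 0.7, -0.9]
opening: 0.0096
```

```bash
python3 - <<'E'
from h import *
go([.5425,-.367,.073],-96.9)
E
```

```text
turn to -96.9 [-0.01  0.1   0.08]
turn to 83.1 [ 1.7999e+02  1.2000e-01 -1.6000e-01]
turn to -276.9 [ 1.7999e+02  1.2000e-01 -1.6000e-01]
pos [ 0.5419 -0.3662  0.0976] ytool deg -96.91 tilt 0.13 shift tool [ 0.0246  0.0007 -0.0007] shift now-frame [ 0.0246  0.0007 -0.0008] t 14.33 F [-0.86  0.69 -0.92] op 0.0096 q [-0.78  0.51  1.5  -0.    1.14  0.92]
```

Blade tip is about 10 mm inside the slot without contact force, so I continue down.

Call:
carry_out([
  {"fingers": 0.0,"dx": 0.005,"dy": 0,"dz": 0,"wx": 0,"wy": 0,"wz": 0},
  {"fingers": 0.0,"dx": 0.005,"dy": 0,"dz": 0,"wx": 0,"wy": 0,"wz": 0},
  {"fingers": 0.0,"dx": 0.005,"dy": 0,"dz": 0,"wx": 0,"wy": 0,"wz": 0},
  {"fingers": 0.0,"dx": 0.005,"dy": 0,"dz": 0,"wx": 0,"wy": 0,"wz": 0},
  {"fingers": 0.0,"dx": 0.003,"dy": 0,"dz": 0,"wx": 0,"wy": 0,"wz": 0},
  {"fingers": 0.0,"dx": 0.002,"dy": 0,"dz": 0,"wx": 0,"wy": 0,"wz": 0},
  {"fingers": 0.0,"dx": 0.001,"dy": 0,"dz": 0,"wx": 0,"wy": 0,"wz": 0},
  {"fingers": 0.0,"dx": 0,"dy": 0,"dz": 0,"wx": 0,"wy": 0,"wz": 0},
], force=30)

```text
clock: 15.0
ee_pos: [0.5424, -0.3667, 0.0728]
ee_rot: [-2.159, 0.13, 2.159]
force: [-0.7, 0.6, -0.7]
opening: 0.0098
```

```bash
python3 - <<'E'
from h import *
go([.5425,-.367,.073],-96.9)
snap("wrist","w11")
E
```

```text
turn to -96.9 [-0.01  0.02  0.01]
turn to 83.1 [ 1.7999e+02  2.0000e-02 -3.0000e-02]
turn to -276.9 [ 1.7999e+02  2.0000e-02 -3.0000e-02]
pos [ 0.5424 -0.3667  0.0728] ytool deg -96.91 tilt 0.02 shift tool [-0.0002  0.0003 -0.0001] shift now-frame [-0.0002  0.0003 -0.0001] t 15.0 F [-0.66  0.58 -0.74] op 0.0098 q [-0.78  0.54  1.5   0.    1.09  0.92]
```

View pics/w11.png

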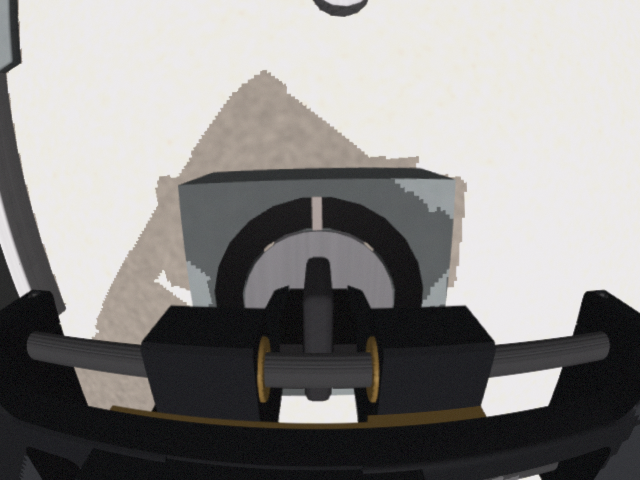

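Call:
carry_out([
  {"fingers": 0.0,"dx": 0.001,"dy": 0,"dz": 0,"wx": 0,"wy": 0,"wz": 0},
  {"fingers": 0.0,"dx": 0.001,"dy": 0,"dz": 0,"wx": 0,"wy": 0,"wz": 0},
  {"fingers": 0.0,"dx": 0,"dy": 0,"dz": 0,"wx": 0,"wy": 0,"wz": 0},
  {"fingers": 0.0,"dx": 0,"dy": 0,"dz": 0,"wx": 0,"wy": 0,"wz": 0},
], force=30)

```text
clock: 15.38
ee_pos: [0.5428, -0.3671, 0.0721]
ee_rot: [-2.16, 0.131, 2.159]
force: [-1.2, 1.6, 5.2]
opening: 0.01
```

Upward 5 N at TCP z = 0.072 means the shoulder is seated. Turning clockwise now.

Call:
carry_out([
  {"fingers": 0.0,"dx": 0,"dy": 0,"dz": 0,"wx": 3,"wy": 0,"wz": 0},
  {"fingers": 0.0,"dx": 0,"dy": 0,"dz": 0,"wx": 5,"wy": 0,"wz": 0},
  {"fingers": 0.0,"dx": 0,"dy": 0,"dz": 0,"wx": 5,"wy": 0,"wz": 0},
  {"fingers": 0.0,"dx": 0,"dy": 0,"dz": 0,"wx": 5,"wy": 0,"wz": 0},
  {"fingers": 0.0,"dx": 0,"dy": 0,"dz": 0,"wx": 5,"wy": 0,"wz": 0},
  {"fingers": 0.0,"dx": 0,"dy": 0,"dz": 0,"wx": 5,"wy": 0,"wz": 0},
  {"fingers": 0.0,"dx": 0,"dy": 0,"dz": 0,"wx": 5,"wy": 0,"wz": 0},
  {"fingers": 0.0,"dx": 0,"dy": 0,"dz": 0,"wx": 5,"wy": 0,"wz": 0},
  {"fingers": 0.0,"dx": 0,"dy": 0,"dz": 0,"wx": 2,"wy": 0,"wz": 0},
  {"fingers": 0.0,"dx": 0,"dy": 0,"dz": 0,"wx": 0,"wy": 0,"wz": 0},
], force=30)

```text
clock: 16.22
ee_pos: [0.5427, -0.3674, 0.0721]
ee_rot: [-1.738, 0.757, 1.736]
force: [-2.9, 0.6, 5.5]
opening: 0.01
```

```bash
python3 - <<'E'
from h import *
go([.5425,-.367,.073],-96.9); print(env.get_state()["ft_torque"])
E
```

```text
turn to -96.9 [-40.13  -0.06  -0.05]
turn to 83.1 [ 1.3987e+02 -7.0000e-02  8.0000e-02]
turn to -276.9 [ 1.3987e+02 -7.0000e-02  8.0000e-02]
pos [ 0.5427 -0.3674  0.0721] ytool deg -137.03 tilt 0.08 shift tool [-0.0009 -0.0004  0.0002] shift now-frame [-0.0009 -0.0002  0.0004] t 16.22 F [-2.9   0.59  5.5 ] op 0.01 q [-0.78  0.54  1.5  -0.    1.09  1.62]
[ 0.08615028  0.36304168 -0.0916467 ]
```

Call:
carry_out([
  {"fingers": 0.0,"dx": 0,"dy": 0,"dz": 0,"wx": 4,"wy": 0,"wz": 0},
  {"fingers": 0.0,"dx": 0,"dy": 0,"dz": 0,"wx": 5,"wy": 0,"wz": 0},
  {"fingers": 0.0,"dx": 0,"dy": 0,"dz": 0,"wx": 5,"wy": 0,"wz": 0},
  {"fingers": 0.0,"dx": 0,"dy": 0,"dz": 0,"wx": 5,"wy": 0,"wz": 0},
  {"fingers": 0.0,"dx": 0,"dy": 0,"dz": 0,"wx": 5,"wy": 0,"wz": 0},
  {"fingers": 0.0,"dx": 0,"dy": 0,"dz": 0,"wx": 4,"wy": 0,"wz": 0},
  {"fingers": 0.0,"dx": 0,"dy": 0,"dz": 0,"wx": 3,"wy": 0,"wz": 0},
  {"fingers": 0.0,"dx": 0,"dy": 0,"dz": 0,"wx": 2,"wy": 0,"wz": 0},
  {"fingers": 0.0,"dx": 0,"dy": 0,"dz": 0,"wx": 0,"wy": 0,"wz": 0},
], force=30)

```text
clock: 16.97
ee_pos: [0.5425, -0.3676, 0.0721]
ee_rot: [-1.338, 1.123, 1.336]
force: [-2.7, -0.2, 6.2]
opening: 0.0096
```

```bash
python3 - <<'E'
from h import *
go([.5425,-.367,.073],-96.9); print(env.get_state()["ft_torque"])
p,d,K,T=snap("wrist","w12")
E
```

```text
turn to -96.9 [-7.312e+01 -7.000e-02 -6.000e-02]
turn to 83.1 [ 1.0688e+02 -6.0000e-02  8.0000e-02]
turn to -276.9 [ 1.0688e+02 -6.0000e-02  8.0000e-02]
pos [ 0.5425 -0.3676  0.0721] ytool deg -170.02 tilt 0.09 shift tool [-0.0009 -0.0006  0.0001] shift now-frame [-0.0009 -0.0001  0.0006] t 16.97 F [-2.71 -0.22  6.23] op 0.0096 q [-0.78  0.54  1.5  -0.    1.09  2.19]
[ 0.0402367   0.41406518 -0.01734838]
```

View pics/w12.png

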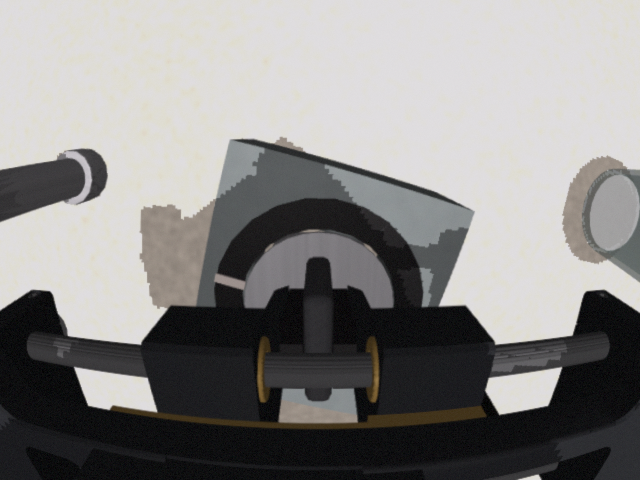

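The key turned with the tool by 73°, but slot play may let the barrel lag. I'll keep turning until the stop shows up as torque.

Call:
carry_out([
  {"fingers": 0.0,"dx": 0,"dy": 0,"dz": 0,"wx": 2,"wy": 0,"wz": 0},
  {"fingers": 0.0,"dx": 0,"dy": 0,"dz": 0,"wx": 2,"wy": 0,"wz": 0},
  {"fingers": 0.0,"dx": 0,"dy": 0,"dz": 0,"wx": 2,"wy": 0,"wz": 0},
  {"fingers": 0.0,"dx": 0,"dy": 0,"dz": 0,"wx": 0,"wy": 0,"wz": 0},
], force=30)

```text
clock: 17.35
ee_pos: [0.5431, -0.3675, 0.0721]
ee_rot: [-1.262, 1.175, 1.259]
force: [-1.7, -0.1, 4.7]
opening: 0.0096
```

```bash
python3 - <<'E'
from h import *
go([.5425,-.367,.073],-96.9); print(env.get_state()["ft_torque"],env.get_state()["joint_torque"][5])
E
```

```text
turn to -96.9 [-79.08  -0.13  -0.  ]
turn to 83.1 [100.92  -0.     0.14]
turn to -276.9 [100.92  -0.     0.14]
pos [ 0.5431 -0.3675  0.0721] ytool deg -175.98 tilt 0.12 shift tool [-0.0009 -0.0004  0.0006] shift now-frame [-0.0009  0.0006  0.0005] t 17.35 F [-1.68 -0.08  4.73] op 0.0096 q [-0.78  0.54  1.5  -0.    1.09  2.3 ]
[ 0.1097497   0.04706033 -0.00684841] 0.47403953969478607
```

Call:
carry_out([
  {"fingers": 0.0,"dx": 0,"dy": 0,"dz": 0,"wx": 2,"wy": 0,"wz": 0},
  {"fingers": 0.0,"dx": 0,"dy": 0,"dz": 0,"wx": 2,"wy": 0,"wz": 0},
  {"fingers": 0.0,"dx": 0,"dy": 0,"dz": 0,"wx": 0,"wy": 0,"wz": 0},
], force=30)

```text
clock: 17.6
ee_pos: [0.5428, -0.3673, 0.0721]
ee_rot: [-1.211, 1.209, 1.209]
force: [-1.7, 0.6, 6.7]
opening: 0.0095
```

```bash
python3 - <<'E'
from h import *
go([.5425,-.367,.073],-96.9); print(env.get_state()["ft_torque"],env.get_state()["joint_torque"][5])
p,d,K,T=snap("wrist","w13");cv2.imwrite("pics/w13c.png",cv2.resize(p[185:345,230:410],None,fx=3.3,fy=3.3,interpolation=cv2.INTER_CUBIC))
E
```

```text
turn to -96.9 [-8.304e+01 -8.000e-02 -2.000e-02]
turn to 83.1 [ 9.696e+01 -2.000e-02  8.000e-02]
turn to -276.9 [ 9.696e+01 -2.000e-02  8.000e-02]
pos [ 0.5428 -0.3673  0.0721] ytool deg -179.94 tilt 0.08 shift tool [-0.0009 -0.0003  0.0003] shift now-frame [-0.0009  0.0003  0.0003] t 17.6 F [-1.73  0.55  6.7 ] op 0.0095 q [-0.78  0.54  1.5  -0.    1.09  2.37]
[0.19043069 0.26534441 0.04390534] 0.4763970337808132
```

View pics/w13c.png

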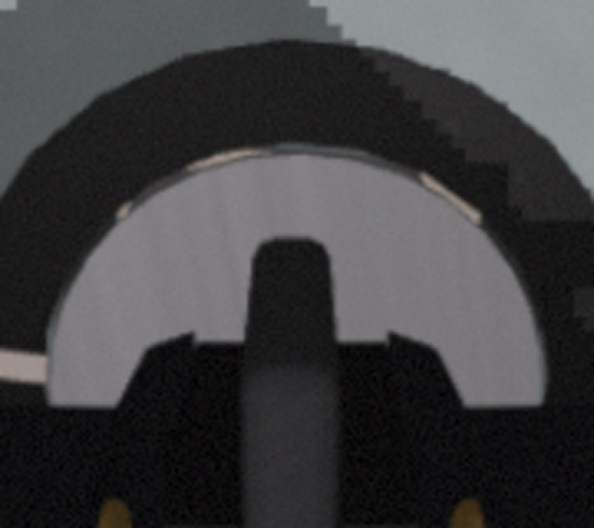

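Call:
carry_out([
  {"fingers": 0.0,"dx": 0,"dy": 0,"dz": 0,"wx": 2,"wy": 0,"wz": 0},
  {"fingers": 0.0,"dx": 0,"dy": 0,"dz": 0,"wx": 2,"wy": 0,"wz": 0},
  {"fingers": 0.0,"dx": 0,"dy": 0,"dz": 0,"wx": 0,"wy": 0,"wz": 0},
], force=30)

```text
clock: 17.9
ee_pos: [0.5426, -0.3672, 0.0721]
ee_rot: [-1.159, 1.241, 1.158]
force: [-2.4, 1.4, 7.2]
opening: 0.0098
```

```bash
python3 - <<'E'
from h import *
go([.5425,-.367,.073],-96.9); print(env.get_state()["ft_torque"],env.get_state()["joint_torque"][5])
p,d,K,T=snap("wrist","w14");cv2.imwrite("pics/w14c.png",cv2.resize(p[185:345,230:410],None,fx=3.3,fy=3.3,interpolation=cv2.INTER_CUBIC))
E
```

```text
turn to -96.9 [-8.702e+01 -4.000e-02 -3.000e-02]
turn to 83.1 [ 9.298e+01 -4.000e-02  4.000e-02]
turn to -276.9 [ 9.298e+01 -4.000e-02  4.000e-02]
pos [ 0.5426 -0.3672  0.0721] ytool deg 176.08 tilt 0.05 shift tool [-0.0009 -0.0002  0.0001] shift now-frame [-0.0009  0.0001  0.0002] t 17.9 F [-2.4   1.37  7.25] op 0.0098 q [-0.78  0.54  1.5  -0.    1.09  2.43]
[0.27816139 0.50207327 0.17681828] 0.6297433376312256
```

View pics/w14c.png

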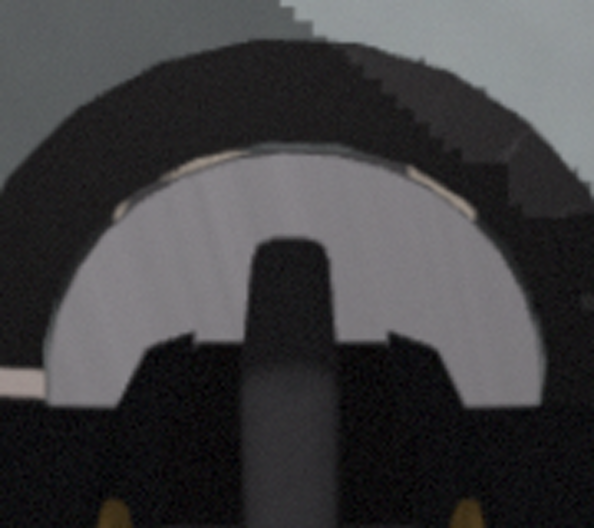

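Torque jumped (0.47 → 0.63 N m) while the barrel's brushed lines lagged further, so it is at its stop. Releasing the key.

Call:
carry_out([
  {"fingers": 0.0,"dx": 0,"dy": 0,"dz": 0,"wx": -3,"wy": 0,"wz": 0},
  {"fingers": 0.03,"dx": 0,"dy": 0,"dz": 0,"wx": 0,"wy": 0,"wz": 0},
  {"fingers": 0.03,"dx": 0,"dy": 0,"dz": 0,"wx": 0,"wy": 0,"wz": 0},
  {"fingers": 0.03,"dx": 0,"dy": 0,"dz": 0,"wx": 0,"wy": 0,"wz": 0},
  {"fingers": 0.03,"dx": 0,"dy": 0,"dz": 0,"wx": 0,"wy": 0,"wz": 0},
  {"fingers": 0.03,"dx": -0.01,"dy": 0,"dz": 0,"wx": 0,"wy": 0,"wz": 0},
  {"fingers": 0.03,"dx": -0.03,"dy": 0,"dz": 0,"wx": 0,"wy": 0,"wz": 0},
  {"fingers": 0.03,"dx": -0.04,"dy": 0,"dz": 0,"wx": 0,"wy": 0,"wz": 0},
  {"fingers": 0.03,"dx": -0.04,"dy": 0,"dz": 0,"wx": 0,"wy": 0,"wz": 0},
  {"fingers": 0.03,"dx": -0.04,"dy": 0,"dz": 0,"wx": 0,"wy": 0,"wz": 0},
  {"fingers": 0.03,"dx": -0.04,"dy": 0,"dz": 0,"wx": 0,"wy": 0,"wz": 0},
  {"fingers": 0.03,"dx": 0,"dy": 0,"dz": 0,"wx": 0,"wy": 0,"wz": 0},
], force=30)

```text
clock: 18.95
ee_pos: [0.5455, -0.3694, 0.2827]
ee_rot: [-1.211, 1.216, 1.184]
force: [0.5, -1.0, 1.0]
opening: 0.0299
```

```bash
python3 - <<'E'
from h import *
go([.5425,-.367,.073],-96.9)
p,d,K,T=snap("wrist","w15")
C=wcloud(d,K,T);Z=C[...,2]
m=(np.abs(C[...,0]-.543)<.05)&(np.abs(C[...,1]+.367)<.05)&(Z>.08)&(Z<.12)
q=C[m]; print(len(q),q[:,2].max(),np.percentile(q[:,2],[50,90])); q=q[q[:,2]>.097]
print(cv2.minAreaRect((q[:,:2]*1000).astype(np.float32)))
E
```

```text
turn to -96.9 [-8.40e+01 -1.03e+00  8.00e-02]
turn to 83.1 [9.60e+01 8.00e-02 1.06e+00]
turn to -276.9 [9.60e+01 8.00e-02 1.06e+00]
pos [ 0.5455 -0.3694  0.2827] ytool deg 179.1 tilt 0.94 shift tool [ 0.2097 -0.0021  0.0033] shift now-frame [0.2096 0.0056 0.0048] t 18.95 F [ 0.55 -0.95  1.03] op 0.0299 q [-0.78  0.33  1.35  0.    1.44  2.38]
565 0.10616467413668387 [0.10320371 0.10427334]
((541.9492797851562, -368.4976806640625), (43.685264587402344, 9.666351318359375), 89.06533813476562)
```

View pics/w15.png

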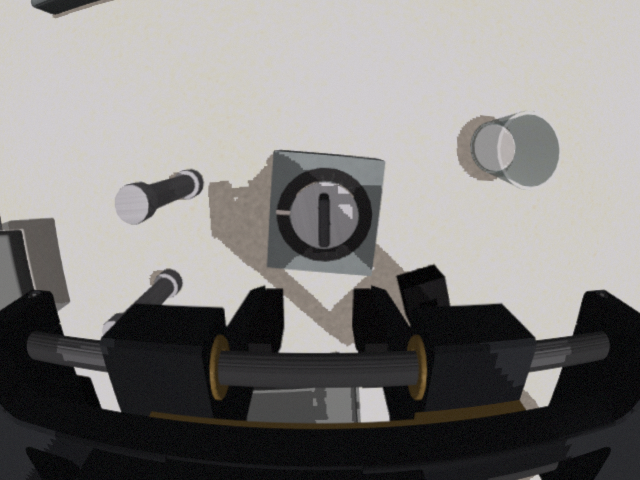

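Bow top is at 0.104 m, which is exactly seated, and the key is now at about 89°. Next I check the space around the latch.

```bash
python3 - <<'E'
from h import *
p,d,K,T=snap("top","t16"); C=cloud(d,K,T); bb=box(C.reshape(-1,3)).reshape(480,640,2)
m=(bb[...,0]>-.14)&(bb[...,0]<-.055)&(bb[...,1]>-.14)&(bb[...,1]<.07)&(C[...,2]>.1)&(d>0)
for x0 in np.arange(-.14,-.055,.01):
    r=[]
    for y0 in np.arange(-.14,.07,.015):
        k=m&(bb[...,0]>=x0)&(bb[...,0]<x0+.01)&(bb[...,1]>=y0)&(bb[...,1]<y0+.015); r.append("%4d"%(1000*np.median(C[k][:,2])) if k.sum() else "   .")
    print("%.3f"%x0," ".join(r))
a=np.radians(4.7); w=np.array([.596,-.0655])+-.105*np.array([np.cos(a),np.sin(a)])-.006*np.array([-np.sin(a),np.cos(a)]); print(w)
go([*w,.36],4.7)
E
```

```text
-0.140  609    .    .    .    .    .    .    .    .    .    .    .    .    .    .
-0.130    .    .    .    .    .    .    .    .    .    .    .    .    .    .    .
-0.120    .    .    .    .    .  275  256    .    .    .    .    .    .    .    .
-0.110    .    .    .    .    .  276  251    .    .    .    .    .    .    .    .
-0.100    .    .    .    .    .  277  235    .    .    .    .    .    .    .    .
-0.090    .    .    .    .    .  195  194    .    .    .    .    .    .    .    .
-0.080    .    .    .  192  192  195  193  189  199  199  199  184    .    .    .
-0.070    .    .    .  193  194  194  195  194  198  200  199  184    .    .    .
-0.060    .    .    .    .    .  239  228  227  223  225  233  223  229  235    .
[ 0.49184471 -0.08008337]
turn to 4.7 [174.39   0.36   0.37]
turn to 184.7 [-5.61 -0.24  0.23]
turn to -175.3 [-5.61 -0.24  0.23]
pos [ 0.5434 -0.3676  0.2747] ytool deg 179.09 tilt 0.34 shift tool [-0.0853  0.0279  0.2907] shift now-frame [-0.0867  0.0558  0.2863] t 19.05 F [-0.34  0.35 -0.67] op 0.0302 q [-0.78  0.33  1.36  0.    1.44  2.38]
```

Call:
carry_out([
  {"fingers": 0.0,"dx": -0.04,"dy": 0,"dz": 0,"wx": -5.6,"wy": 0,"wz": 0},
  {"fingers": 0.0,"dx": -0.04,"dy": 0,"dz": 0,"wx": 0,"wy": 0,"wz": 0},
  {"fingers": 0.0,"dx": -0.01,"dy": 0.0035,"dz": 0.036,"wx": 0,"wy": 0,"wz": 0},
  {"fingers": 0.0,"dx": 0,"dy": 0.0035,"dz": 0.036,"wx": 0,"wy": 0,"wz": 0},
  {"fingers": 0.0,"dx": 0,"dy": 0.0035,"dz": 0.036,"wx": 0,"wy": 0,"wz": 0},
  {"fingers": 0.0,"dx": 0,"dy": 0.0035,"dz": 0.036,"wx": 0,"wy": 0,"wz": 0},
  {"fingers": 0.0,"dx": 0,"dy": 0.0035,"dz": 0.036,"wx": 0,"wy": 0,"wz": 0},
  {"fingers": 0.0,"dx": 0,"dy": 0.0035,"dz": 0.036,"wx": 0,"wy": 0,"wz": 0},
  {"fingers": 0.0,"dx": 0,"dy": 0.0035,"dz": 0.036,"wx": 0,"wy": 0,"wz": 0},
  {"fingers": 0.0,"dx": 0,"dy": 0.0035,"dz": 0.036,"wx": 0,"wy": 0,"wz": 0},
  {"fingers": 0.0,"dx": 0,"dy": 0,"dz": 0,"wx": 0,"wy": 0,"wz": 0},
  {"fingers": 0.0,"dx": 0,"dy": 0,"dz": 0,"wx": 0,"wy": 0,"wz": 0},
], force=20)

```text
clock: 20.05
ee_pos: [0.4904, -0.0803, 0.36]
ee_rot: [-1.27, 1.169, 1.273]
force: [0.8, -0.6, -0.7]
opening: 0.0004
```

```bash
python3 - <<'E'
from h import *
go([.4918,-.080,.247],4.7)
snap("wrist","w17")
E
```

```text
turn to 4.7 [-1.7983e+02  1.5000e-01  7.0000e-02]
turn to 184.7 [ 0.17  0.04 -0.1 ]
turn to -175.3 [ 0.17  0.04 -0.1 ]
pos [ 0.4904 -0.0803  0.36  ] ytool deg -175.13 tilt 0.11 shift tool [ 0.113  -0.0014  0.0002] shift now-frame [ 1.13e-01 -1.60e-03  1.00e-04] t 20.05 F [ 0.84 -0.61 -0.73] op 0.0004 q [-0.4  -0.07  1.64 -0.    1.57  2.65]
```

View pics/w17.png

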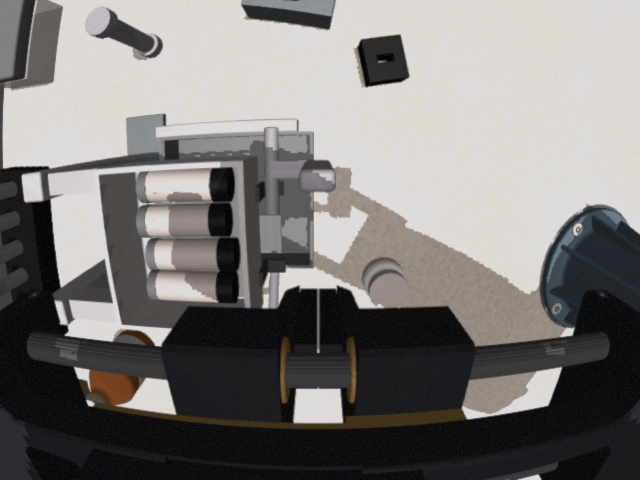

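Post (318,177) lines up with the closed fingers (318,290). All four cartridges are in the box and the tray sits at the stop. Lowering beside the post.

Call:
carry_out([
  {"fingers": 0.0,"dx": 0.03,"dy": 0,"dz": 0,"wx": 0,"wy": 0,"wz": 0},
  {"fingers": 0.0,"dx": 0.03,"dy": 0,"dz": 0,"wx": 0,"wy": 0,"wz": 0},
  {"fingers": 0.0,"dx": 0.03,"dy": 0,"dz": 0,"wx": 0,"wy": 0,"wz": 0},
  {"fingers": 0.0,"dx": 0.02,"dy": 0,"dz": 0,"wx": 0,"wy": 0,"wz": 0},
  {"fingers": 0.0,"dx": 0,"dy": 0,"dz": 0,"wx": 0,"wy": 0,"wz": 0},
  {"fingers": 0.0,"dx": 0,"dy": 0,"dz": 0,"wx": 0,"wy": 0,"wz": 0},
  {"fingers": 0.0,"dx": 0,"dy": 0,"dz": -0.01,"wx": 0,"wy": 0,"wz": 0},
  {"fingers": 0.0,"dx": 0,"dy": 0,"dz": -0.01,"wx": 0,"wy": 0,"wz": 0},
  {"fingers": 0.0,"dx": 0,"dy": 0,"dz": -0.005,"wx": 0,"wy": 0,"wz": 0},
  {"fingers": 0.0,"dx": 0,"dy": 0,"dz": 0,"wx": 0,"wy": 0,"wz": 0},
], force=20)

```text
clock: 20.93
ee_pos: [0.4939, -0.1088, 0.2525]
ee_rot: [-1.27, 1.17, 1.266]
force: [-0.6, 0.0, 0.3]
opening: 0.0007
```

```bash
python3 - <<'E'
from h import *
go([.4918,-.080,.247],4.7); print(box(tool()[0]))
E
```

```text
turn to 4.7 [1.7989e+02 2.0000e-01 1.3000e-01]
turn to 184.7 [-0.11 -0.08  0.13]
turn to -175.3 [-0.11 -0.08  0.13]
pos [ 0.4939 -0.1088  0.2525] ytool deg -175.41 tilt 0.15 shift tool [ 0.0055 -0.0002  0.0289] shift now-frame [ 0.0054 -0.0002  0.0289] t 20.93 F [-0.57  0.01  0.27] op 0.0007 q [-0.45  0.02  1.77 -0.    1.35  2.61]
[[-0.10526618 -0.03482517]]
```

Call:
carry_out([
  {"fingers": 0.0,"dx": 0,"dy": 0,"dz": -0.003,"wx": 0,"wy": 0,"wz": 0},
  {"fingers": 0.0,"dx": 0,"dy": 0,"dz": -0.005,"wx": 0,"wy": 0,"wz": 0},
  {"fingers": 0.0,"dx": 0,"dy": 0,"dz": -0.005,"wx": 0,"wy": 0,"wz": 0},
  {"fingers": 0.0,"dx": 0,"dy": 0,"dz": -0.005,"wx": 0,"wy": 0,"wz": 0},
  {"fingers": 0.0,"dx": 0,"dy": 0,"dz": -0.005,"wx": 0,"wy": 0,"wz": 0},
  {"fingers": 0.0,"dx": 0,"dy": 0,"dz": -0.005,"wx": 0,"wy": 0,"wz": 0},
  {"fingers": 0.0,"dx": 0,"dy": 0,"dz": -0.005,"wx": 0,"wy": 0,"wz": 0},
  {"fingers": 0.0,"dx": 0,"dy": 0,"dz": -0.005,"wx": 0,"wy": 0,"wz": 0},
  {"fingers": 0.0,"dx": 0,"dy": 0,"dz": -0.005,"wx": 0,"wy": 0,"wz": 0},
  {"fingers": 0.0,"dx": 0,"dy": 0,"dz": -0.003,"wx": 0,"wy": 0,"wz": 0},
  {"fingers": 0.0,"dx": 0,"dy": 0,"dz": 0,"wx": 0,"wy": 0,"wz": 0},
  {"fingers": 0.0,"dx": 0,"dy": 0,"dz": 0,"wx": 0,"wy": 0,"wz": 0},
], force=20)

```text
clock: 21.93
ee_pos: [0.4965, -0.1534, 0.2507]
ee_rot: [-1.269, 1.171, 1.269]
force: [-0.3, 0.1, 0.2]
opening: 0.0002
```

```bash
python3 - <<'E'
from h import *
go([.4918,-.080,.247],4.7); print(box(tool()[0]))
snap("scene","s18");snap("wrist","w18")
E
```

```text
turn to 4.7 [ 1.7995e+02 -1.0000e-01  4.0000e-02]
turn to 184.7 [-0.05 -0.02 -0.06]
turn to -175.3 [-0.05 -0.02 -0.06]
pos [ 0.4965 -0.1534  0.2507] ytool deg -175.35 tilt 0.07 shift tool [ 0.0037 -0.0013  0.0735] shift now-frame [ 0.0037 -0.0013  0.0735] t 21.93 F [-0.33  0.14  0.15] op 0.0002 q [-0.53  0.05  1.74 -0.    1.35  2.53]
[[-0.10638142 -0.07941625]]
```

View pics/s18.png

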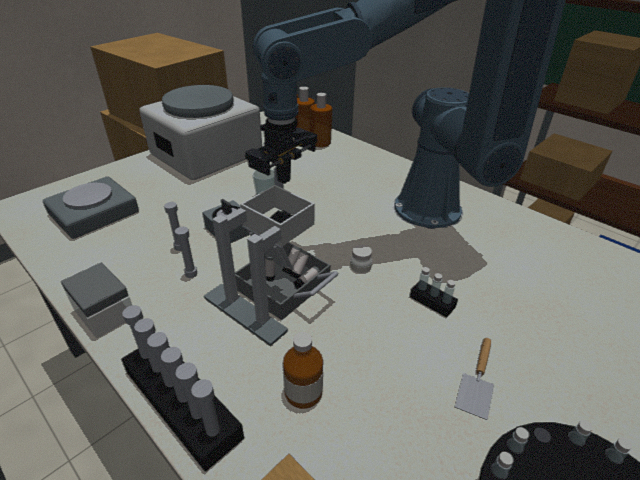

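View pics/w18.png

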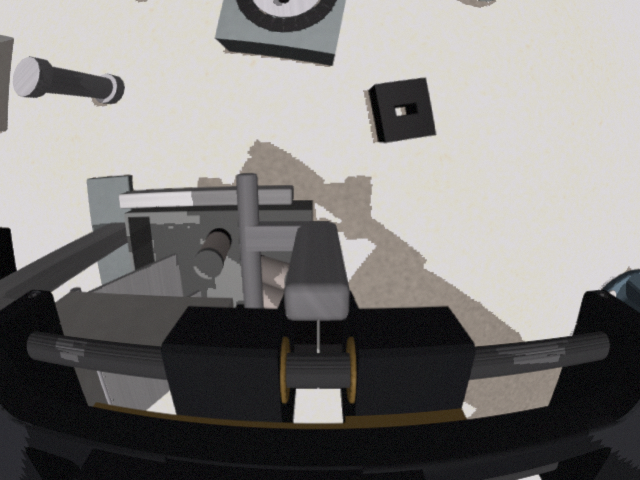

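The floor has dropped and the cartridges fell into the tray. I'll push the latch the last millimetres to its end.

Call:
carry_out([
  {"fingers": 0.0,"dx": 0,"dy": 0,"dz": -0.002,"wx": 0,"wy": 0,"wz": 0},
  {"fingers": 0.0,"dx": 0,"dy": 0,"dz": -0.002,"wx": 0,"wy": 0,"wz": 0},
  {"fingers": 0.0,"dx": 0,"dy": 0,"dz": -0.001,"wx": 0,"wy": 0,"wz": 0},
  {"fingers": 0.0,"dx": 0,"dy": 0,"dz": 0,"wx": 0,"wy": 0,"wz": 0},
], force=20)

```text
clock: 22.37
ee_pos: [0.4969, -0.1565, 0.2508]
ee_rot: [-1.267, 1.168, 1.272]
force: [-1.5, 6.7, 1.3]
opening: 0.0007
```

Call:
carry_out([
  {"fingers": 0.0,"dx": 0,"dy": 0,"dz": -0.001,"wx": 0,"wy": 0,"wz": 0},
  {"fingers": 0.0,"dx": 0,"dy": 0,"dz": -0.001,"wx": 0,"wy": 0,"wz": 0},
  {"fingers": 0.0,"dx": 0,"dy": 0,"dz": 0,"wx": 0,"wy": 0,"wz": 0},
], force=20)

```text
clock: 22.62
ee_pos: [0.4969, -0.1567, 0.2507]
ee_rot: [-1.265, 1.165, 1.274]
force: [-2.2, 13.8, 3.7]
opening: 0.0006
```

Latch is at its end (force rose to 14 N with no motion). Backing off and raising.

Call:
carry_out([
  {"fingers": 0.0,"dx": 0,"dy": 0,"dz": 0.01,"wx": 0,"wy": 0,"wz": 0},
  {"fingers": 0.0,"dx": 0,"dy": 0,"dz": 0.02,"wx": 0,"wy": 0,"wz": 0},
  {"fingers": 0.0,"dx": -0.04,"dy": 0,"dz": 0,"wx": 0,"wy": 0,"wz": 0},
  {"fingers": 0.0,"dx": -0.04,"dy": 0,"dz": 0,"wx": 0,"wy": 0,"wz": 0},
  {"fingers": 0.0,"dx": -0.04,"dy": 0,"dz": 0,"wx": 0,"wy": 0,"wz": 0},
  {"fingers": 0.0,"dx": -0.02,"dy": 0.03,"dz": 0,"wx": 0,"wy": 0,"wz": 0},
  {"fingers": 0.0,"dx": 0,"dy": 0.04,"dz": 0,"wx": 0,"wy": 0,"wz": 0},
  {"fingers": 0.0,"dx": 0,"dy": 0.03,"dz": 0,"wx": 0,"wy": 0,"wz": 0},
  {"fingers": 0.0,"dx": 0,"dy": 0,"dz": 0,"wx": 0,"wy": 0,"wz": 0},
  {"fingers": 0.0,"dx": 0,"dy": 0,"dz": 0,"wx": 0,"wy": 0,"wz": 0},
], force=20)

```text
clock: 23.45
ee_pos: [0.3947, -0.1384, 0.3918]
ee_rot: [-1.27, 1.17, 1.265]
force: [0.2, 0.4, -0.2]
opening: 0.0008
```

```bash
python3 tr.py t19; python3 - <<'E'
from h import *
p,d,K,T=snap("scene","s19")
cv2.imwrite("pics/s19c.png",cv2.resize(p[150:350,190:410],None,fx=3,fy=3,interpolation=cv2.INTER_CUBIC)[:600])
p,d,K,T=load("t19"); cv2.imwrite("pics/t19c.png",cv2.resize(p[130:330,210:490],None,fx=2.8,fy=2.8,interpolation=cv2.INTER_CUBIC))
C=cloud(d,K,T); bb=box(C.reshape(-1,3)).reshape(480,640,2)
m=(C[...,2]>.268)&(C[...,2]<.29)&(np.abs(bb[...,0]+.105)<.03)&(np.abs(bb[...,1]+.08)<.06); q=bb[m]; print("post",len(q),(q.min(0)+q.max(0))/2)
E
```

```text
turn to 4.7 [1.7988e+02 1.7000e-01 1.9000e-01]
turn to 184.7 [-0.12 -0.12  0.11]
turn to -175.3 [-0.12 -0.12  0.11]
pos [ 0.3947 -0.1384  0.3918] ytool deg -175.42 tilt 0.16 shift tool [ 0.3118 -0.2202  0.4298] shift now-frame [ 0.3114 -0.2187  0.4309] t 23.45 F [ 0.16  0.42 -0.23] op 0.0008 q [-0.62 -0.28  1.76 -0.    1.66  2.44]
[[-0.20655445 -0.05613783]]
front edge x [-0.0993 -0.0967 -0.0812] [ 0.02  -0.096]
left wall y [0.0798 0.0827 0.0885] [-0.     0.083] 110
post 20 [-0.09668079 -0.0994783 ]
```

View pics/s19c.png

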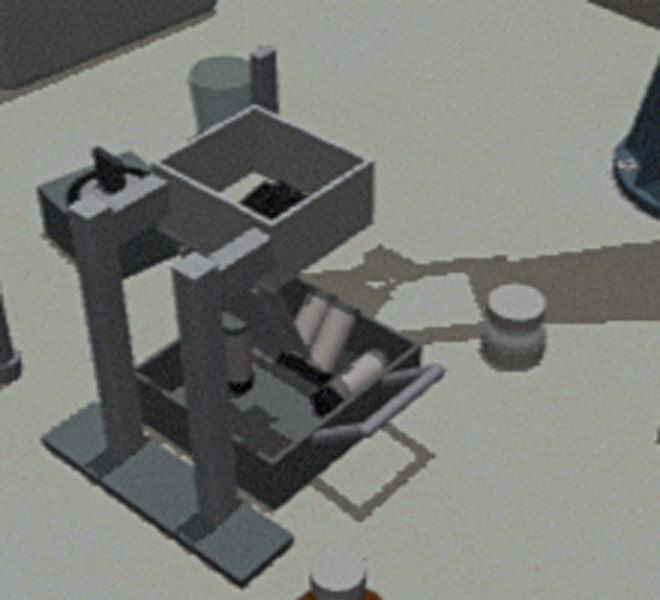

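View pics/t19c.png

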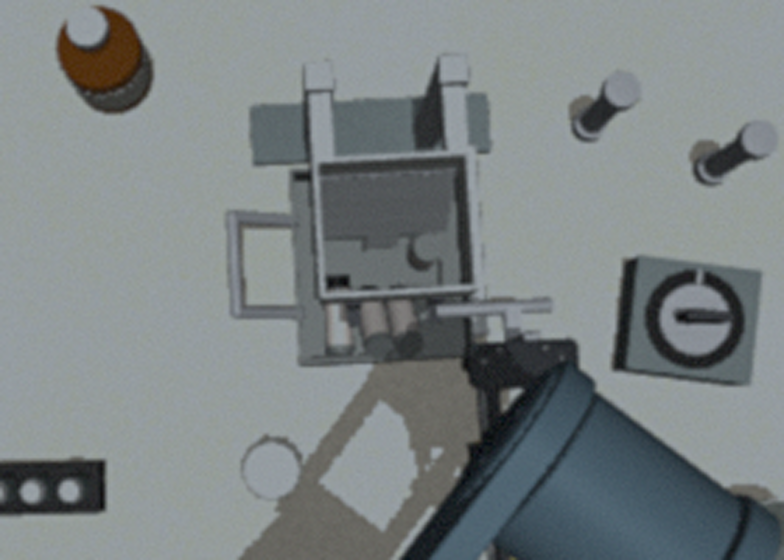

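Call:
carry_out([
  {"fingers": 0.0,"dx": 0,"dy": 0,"dz": -0.03,"wx": 0,"wy": 0,"wz": 0},
  {"fingers": 0.0,"dx": 0,"dy": 0,"dz": -0.04,"wx": 0,"wy": 0,"wz": 0},
  {"fingers": 0.0,"dx": 0,"dy": 0,"dz": -0.03,"wx": 0,"wy": 0,"wz": 0},
  {"fingers": 0.0,"dx": 0,"dy": 0,"dz": 0,"wx": 0,"wy": 0,"wz": 0},
  {"fingers": 0.0,"dx": 0,"dy": 0,"dz": 0,"wx": 0,"wy": 0,"wz": 0},
])

```text
clock: 23.97
ee_pos: [0.4041, -0.2388, 0.3899]
ee_rot: [-1.266, 1.17, 1.27]
force: [0.6, 0.6, 0.1]
opening: 0.0003
```

```bash
python3 tr.py t20; python3 - <<'E'
from h import *
p,d,K,T=load("t20"); cv2.imwrite("pics/t20c.png",cv2.resize(p[180:270,300:420],None,fx=6,fy=6,interpolation=cv2.INTER_CUBIC))
C=cloud(d,K,T); bb=box(C.reshape(-1,3)).reshape(480,640,2)
for x0 in np.arange(-.11,.06,.01):
    r=[]
    for y0 in np.arange(-.09,.09,.01):
        k=(C[...,2]<.19)&(d>0)&(bb[...,0]>=x0)&(bb[...,0]<x0+.01)&(bb[...,1]>=y0)&(bb[...,1]<y0+.01); r.append("%4d"%(1000*np.max(C[k][:,2])) if k.sum() else "   .")
    print("%.2f"%x0," ".join(r))
q,d,K,T=snap("wrist","w20")
C=cloud(d,K,T)
m=None
p0=load("t16")[0]; df=cv2.absdiff(p,p0).max(2); print("diff px far from work:",[(df[a:b,c:e]>60).sum() for a,b,c,e in ((125,180,225,270),(150,200,410,490),(285,310,295,320),(215,300,135,180),(290,320,200,250),(300,335,462,505))])
E
```

```text
turn to 4.7 [ 1.7989e+02 -1.4000e-01 -1.9000e-01]
turn to 184.7 [-0.11  0.12 -0.09]
turn to -175.3 [-0.11  0.12 -0.09]
pos [ 0.4041 -0.2388  0.3899] ytool deg -175.41 tilt 0.15 shift tool [ 0.3099 -0.2191  0.5306] shift now-frame [ 0.3107 -0.2186  0.5304] t 23.97 F [0.59 0.58 0.09] op 0.0003 q [-0.79 -0.15  1.65  0.    1.64  2.27]
[[-0.20544781 -0.15699475]]
front edge x [-0.0993 -0.0967 -0.0812] [ 0.021 -0.096]
left wall y [0.0797 0.0827 0.0885] [0.001 0.083] 113
-0.11    9    4    4    4    3    5    5    3    5    3    6    7    3    8    2    2    3    4
-0.10   59   59   57   58   55   63   67   64   64   63   67   54   59   61   58   55   56   55
-0.09   56    6    6    7    6   70   78   74   72   75   77   69   31   33   30    8    6   57
-0.08  188  187    6    8  188  188   77   79   78   81   81  183  187   35   29    8    5   57
-0.07   52    7  188  188  189  187   67   66   61   65   64  186  188   33   32    8    7   57
-0.06    2    1    1    .    9   44  183   57   51   56   60   46  182   33   33    8   50   58
-0.05   55    5    4    .    6    8   46   44   41   50
[... 401 characters left out ...]
  6   11    9    7   56
-0.00   19    6    5   82   85   83   74   89   92   92   90   10    9    8    3    8    7   53
0.01   27    9    6  116  118  117  118  112  115  119  120  119  114  116  117    9    7   57
0.02   30    9    8  145  145  146  144  144  146  145  141  143  140  145  147    6    7   56
0.03   31    8    .  168  164  168  170  169  172  169  167  168  171  172  175    9   47   58
0.04   21    7    .  189  188  189  188  189  188  189  186  187  188  187  189    6   52   58
0.05   24    5    .    .    .  188  189    .    .    .    .    .    .    .    .    6    7   56
diff px far from work: [np.int64(0), np.int64(68), np.int64(22), np.int64(0), np.int64(0), np.int64(142)]
```

View pics/t20c.png

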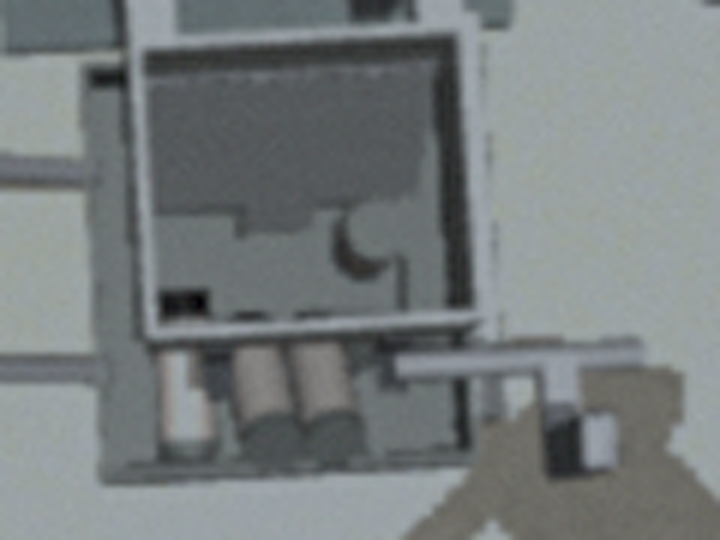

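View pics/w20.png

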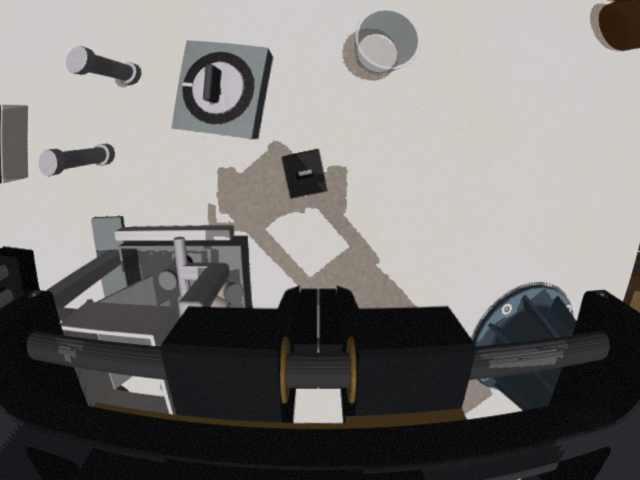

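```bash
python3 - <<'E'
from h import *
a=load("t19")[0];b=load("t20")[0]; print("tray-region change",(cv2.absdiff(a,b)[190:262,315:375].max(2)>40).sum())
c=load("top0"); e=load("t20")
for n,(cu,cv_),z in (("cell1",(429,165),.15),("cell2",(475,182),.15),("jar",(307,296),.06)):
    o=[]
    for p,d,K,T in (c,e):
        C=cloud(d,K,T); ref=cloud(c[1],c[2],c[3])[cv_,cu]; m=(np.abs(C[...,2]-z)<.008)&(np.hypot(C[...,0]-ref[0],C[...,1]-ref[1])<.06); o.append(C[m].mean(0).round(3))
    print(n,o)
print(env.get_state()["force"]); print(env.hand_in())
E
```

```text
tray-region change 234
cell1 [array([ 0.741, -0.273,  0.149]), array([ 0.741, -0.274,  0.149])]
cell2 [array([ 0.7  , -0.397,  0.149]), array([ 0.7  , -0.397,  0.149])]
jar [array([0.389, 0.034, 0.06 ]), array([0.389, 0.034, 0.06 ])]
[-0.21487993  0.12780355 -0.22677407]
the job is handed in; nothing more can be done
None
```

The job is done and handed in at about 24 s of the 72 s allowed. The hand-in returns no verdict, so what follows rests on my own measurements.

**What I did:**
- **Tray:** I pushed it by its handle bar, squarely up to the end stop.
- **Key:** I took it from its holder and seated it in the switch. The shoulder was bearing at 5 N and the top of the bow read 104 mm, as it should when home. I then turned it clockwise to the on stop.
- **Latch:** I slid it to its right-hand end. The floor fell open and the cartridges dropped. Then I let go and moved clear.

**Last checks:**
- **Tray:** its centre is at about x = −4 mm, y = −1 mm of the drop box, and it is square to within about 1°.
- **Latch and floor:** the latch post is at y = −99.5 mm, about 49.5 mm of travel, and the floor hangs open.
- **Cartridges:** all four are inside the tray: one lying flat, one standing on end and two leaning at the front wall. Their centres are at or below about 45 mm.
- **Bystanders:** both cells and the jar have not moved measurably. I checked the bottle, spatula, rack and beaker only by picture difference. The bottle, spatula and rack showed none; the beaker showed some that I did not look into, and I had not gone near it.

**Less certain:**
- **Switch angle:** the barrel angle was not measured directly. The key went through about 84–87° of tool turn. Allowing about 10–12° of play in the slot gives roughly 75°, at the stop, and the torque rose there.
- **Cartridges at rest:** the last two top pictures still differed by 234 pixels in the tray region. I put that down to the arm and its shadow moving, but did not prove it.
- **Camera agreement:** the top and wrist cameras disagreed by about 2 mm in x. I used the wrist view for the key.

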